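Find the heavier of two bushings and show it to the camera

ROBOT

A 7-joint arm with a two-finger parallel gripper is mounted at the origin on the work surface; the furniture and walls round the work are solid. World frame = base frame: x ahead of the robot, y to its left, z up, the work surface at z = 0. Lengths are in m, angles in rad, forces in N, time in s.
With the tool pointing down it reaches from about 0.4 to 0.875 m from the base axis. Payload 19.3 kg.
Tool frame: the origin (TCP) lies at the centre of the arm's flange, where the gripper is bolted on; the fingertips stand 173 mm ahead of it and the grasp point (between the pads) lies 155 mm ahead of it (bot.grip_point_offset is the distance from the TCP to the grasp point, in m); z points along the fingers, x is the direction in which the jaws open and shut, and the axes are right-handed (so a half turn about z gives the same grasp; the last joint's range is limited). The gripper opens to 85 mm and grips with 20 to 120 N. Pads are 22 mm wide; open, the fingers measure 114 mm over their backs; the gripper's body (76 mm by 85 mm) begins 54 mm behind the grasp point. The pads swing forward as they close: fully open they stand 13 mm farther back than shut.
Start: joints at [-1.226, 0.521, -0.036, 1.599, 0.021, 1.021, -0.113], TCP at [0.252, 0.572, 0.405] pointing down, gripper open.
Joint ranges: [-2.91, 2.91], [-0.3, 2.13], [-1.5, 1.42], [0.17, 2.43], [-1.26, 4.41], [0.16, 1.93], [-2.52, 2.52]. Speed limits (rad/s): [1.89, 1.89, 2.39, 2.39, 3.01, 3.01, 3.01].

INTERFACE

Orientations are given as [roll, pitch, yaw] about the fixed x, y, z axes, in that order (R = Rz(yaw) Ry(pitch) Rx(roll)).
In Python, from workcell import bot gives the robot as it stands.
- The arm moves only by the tool step_arm, never from a script. Its argument "plan" is a list that holds one entry, the list of rows, each a list of 4 numbers: the shift along the world's x, y, z in cm, then the turn about the world's z in rad. A call has 1 to 12 rows; each row is the pose to reach, as a shift and turn from the pose measured when the call began; what a row does not reach only later rows make up. A row lasts 1/12 s, in which the tool goes at most 41.7 mm and 7.16 degrees, less where a joint would pass 70% of its speed; a pose out of reach is approached as far as the arm can. A call with a gripper value outside its range is refused whole. "jaw" is the closure, from 0 (fully open) to 1 (shut), set as the call begins (left out, the last holds). The fingers move at their own pace and stop on an object; "force" is the grip in N (left out, the last holds). Time passes only in rows, so rows that repeat a pose let the fingers close. It gives the time, the measured TCP pose, the force and the opening at its end, in the units of the state.
- bot.observe(): the state, without advancing time (a new reading comes with each control period).
- bot.grab_frame(name): name is "scene" or "top" or "wrist"; returns a dict with "pixels" (384x512x3 uint8, blue, green, red), "mtx" (3x3 intrinsics, pixels), "k1" (the pictures are not rectified: a ray, as slopes to the right and down, at radius r is drawn at 1 + k1 r^2 times it, then the intrinsics apply), "R" (3x3) and "t" (3): a world point X has camera coordinates R X + t. Camera axes: x right, y down, z forward; pixel columns grow to the right and rows downward; lengths in m; the calibration is good to about 2 mm. A picture is of the moment at which its call begins. There is no depth.
- bot.job_done(): hands the job in, once; it reports no verdict.
The state is a dict: "clock": time; "qpos": joint angles; "qd": joint speeds; "joint_efforts": joint torques, N m; "position": TCP position; "tool_rot": TCP orientation; "force": force on the tool from outside, world axes, zero at the start; "moment": the same for the moment, N m; "grip_width": finger opening in m.
Only numpy, scipy, OpenCV 4.12 (cv2) and the standard library are available. Lean on these libraries where they do the work, as an engineer would, in place of code of your own. Each camera call takes 0.05 s, during which the arm holds its last target.

TASK

Turn the keeper bar of the rack to 90 degrees, square across the rack with its knob on the side away from you and in line with the rib, to free the two look-alike bushings; then lift the left one clear, feel its weight and stand it back in its socket, and lift the right one clear to compare. Finish while holding the heavier bushing still and upright in front of the bench camera, its middle level with the lens and about 75 mm from it, with the lighter one standing in its own socket and the keeper still at 90 degrees. Tip neither bushing over, leave the loose things round about where they are, and do not let go at the end.

Things in the scene. Friction and masses are not known exactly. Their poses are not given: they have to be found in the camera images.
- rack: Grey metal rack fixed to the bench: a plate 80 (x) x 216 (y) x 30 mm high with two round sockets side by side and a 16 mm pillar in the middle that carries the keeper bar. Origin under its centre on the bench; its y axis runs along the row (+y to the robot's left), its -x side faces the robot; yaw varies. It does not move when pushed.
- keeper (a joint): Angle (rad) of the keeper bar on its upright hinge. 0: bar along the row, over both bushings, knob end above the right one. Grows anticlockwise seen from above; 1.571: square across, knob end pointing away from the robot (+x of the rack), over the rib. Slight friction, free from -0.5 to 2.2, no stop or detent at 1.571; stays where left. Starts within 0.25 of 0. Bar 18 x 210 mm, 92 to 100 mm above the bench.
- keeper_knob (a point): Middle of the graspable part of the keeper's upright black knob: round, 18 mm across, from 104 to 138 mm above the bench (this point at 120 mm), 65 mm from the hinge axis, which stands at the rack's origin.
- bushing_left_center (a point): Centre (35 mm up) of the bushing that starts in the left socket: a closed steel cylinder 34 mm in diameter, 70 mm tall, z axis along it. In its socket its foot is 12 and its top 82 mm above the bench; 52 mm stand clear of the plate. The two look the same; one weighs about 0.25 kg, the other 0.65 kg, which is which changes. The core inside has a little play.
- bushing_right_center (a point): Centre (35 mm up) of the bushing that starts in the right socket: a closed steel cylinder 34 mm in diameter, 70 mm tall, z axis along it. In its socket its foot is 12 and its top 82 mm above the bench; 52 mm stand clear of the plate. The two look the same; one weighs about 0.25 kg, the other 0.65 kg, which is which changes. The core inside has a little play.
- socket_left (a point): Centre of the floor of the rack's left socket (the one at the rack's +y, 75 mm from the pillar): 12 mm above the bench, 18 mm deep, 39 mm wide with a chamfered mouth at 30 mm. Axes as the rack's.
- socket_right (a point): Centre of the floor of the rack's right socket (the one at the rack's -y, 75 mm from the pillar): 12 mm above the bench, 18 mm deep, 39 mm wide with a chamfered mouth at 30 mm. Axes as the rack's.
- camera_stand: Fixed bench camera: round foot 70 mm, thin post, grey camera 36 x 46 x 44 mm, its top 182 mm above the bench, black lens towards its -x (roughly towards the robot). Origin under its foot; yaw varies. It does not move when pushed.
- lens (a point): Middle of the front of the camera's lens, 160 mm above the bench. Its -x axis is the line of sight, level.
- view_point (a point): Where the middle of the bushing is to be held: on the line of sight, 75 mm in front of the lens, 160 mm above the bench. Axes as the camera stand's.
- tape_roll: Bystander: loose roll of black tape 64 x 64 x 20 mm, origin under its centre.
- bearing_small: Bystander: loose ball bearing 42 x 42 x 12 mm, origin under its centre.
- abrasive_block: Bystander: loose rubbing block 50 x 90 x 34 mm, origin under its centre.
- bolt: Bystander: loose bolt with nut 21 x 68 x 21 mm, origin under its centre.

How it is judged:
By the outcome, as a careful person would: the job done as asked, in the order asked, and still so for the second after the job is handed in, while the arm keeps its last pose, push and grip.
It also fails if it takes over 67 s, if anything falls off the work surface, if the arm or the gripper's body presses on something with over 40 N, if the wrist force passes 120 N, or if a joint passes its speed limit or range.

## Working session

There is one attempt and no reset: what is moved stays moved. The work goes in short steps, Python scripts to look and compute and a tool call to move; the robot and the scene stay as the last step left them, time stands still between calls to the robot, and variables do not carry over. Pictures are saved under pics/ and viewed, and the job is handed in when it is done.

Besides the shell and the picture viewer there is one more tool, called after "Emit:" as name(argument=value, ...), one argument or row to a line, values as JSON. step_arm: Moves the arm, as the interface text tells. Its arguments: {"type":"object","properties":{"plan":{"type":"array"},"jaw":{"type":"number"},"force":{"type":"number"}},"required":["plan"]}

```bash
ls; mkdir -p pics; python3 - <<'E'
from workcell import bot
import cv2,pickle
print(bot.observe())
D={}
for n in("scene","top","wrist"):
    f=bot.grab_frame(n);D[n]=f;cv2.imwrite(f"pics/{n}0.png",f["pixels"]);print(n,f["mtx"],f["k1"],f["R"],f["t"])
pickle.dump(D,open("f0.pkl","wb"))
E
```

```text
pics
{'clock': 0.0, 'qpos': array([-1.22623525,  0.52202776, -0.03635216,  1.59996927,  0.0212118 ,
        1.02111181, -0.1127682 ]), 'qd': array([-0.00066275, -0.00015253, -0.00022425,  0.00043031, -0.00130332,
        0.00022227, -0.00029332]), 'joint_efforts': array([-3.14184863e-04, -9.27099323e+01,  1.97964326e+00, -3.69923830e+01,
        1.77643611e-02,  8.19740177e-03,  1.00095858e-04]), 'position': array([0.25181525, 0.57188506, 0.40413065]), 'tool_rot': array([3.14151464e+00, 1.12808288e-03, 1.15608398e+00]), 'force': array([-0.74346917, -0.45828424, -0.57685253]), 'moment': array([0.031981  , 0.01797726, 0.00040214]), 'grip_width': 0.0855004370434803}
scene [[391.45464684   0.         264.68246081]
 [  0.         391.45464684 190.16662243]
 [  0.           0.           1.        ]] -0.12643903576696308 [[ 0.84033336 -0.54166424 -0.02096898]
 [-0.34989176 -0.51246135 -0.78419329]
 [ 0.41402367  0.66632066 -0.62016222]] [-0.39500229  0.2866052   0.87919555]
top [[404.87453547   0.         252.95746316]
 [  0.         404.87453547 191.77774106]
 [  0.           0.           1.        ]] -0.13709051804630473 [[-0.00224854 -0.99993851 -0.01085951]
 [-0.99545551  0.00327203 -0.09517157]
 [ 0.09520125  0.01059616 -0.99540165]] [0.00462864 0.48529013 0.97312248]
wrist [[265.37962828   0.         254.33428739]
 [  0.         265.37962828 190.59081539]
 [  0.           0.           1.        ]] -0.027782094514301654 [[ 0.40164228  0.91579419 -0.00211656]
 [ 0.88500433 -0.38754235  0.25802765]
 [ 0.23547997 -0.10550799 -0.96613521]] [-0.62503751 -0.03385158  0.37913972]
```

View pics/scene0.png

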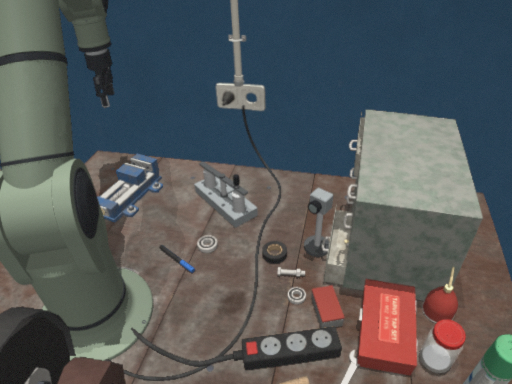

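View pics/top0.png

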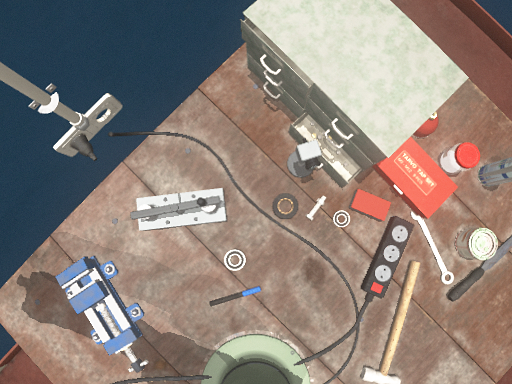

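View pics/wrist0.png

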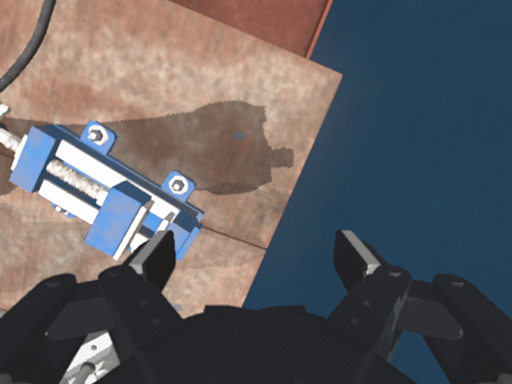

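```bash
cat > h.py <<'E'
import numpy as np,cv2
def ray(f,uv):
    K=f["mtx"];d=(np.array(uv,float)-K[:2,2])/K[0,0]
    u=d.copy()
    for _ in range(30): u=d/(1+f["k1"]*(u@u))
    R=np.array(f["R"]);t=np.array(f["t"])
    return -R.T@t, R.T@np.array([u[0],u[1],1])
def onz(f,uv,z):
    c,d=ray(f,uv);return c+d*(z-c[2])/d[2]
def proj(f,X):
    p=np.array(f["R"])@np.array(X,float)+f["t"];u=p[:2]/p[2];u=u*(1+f["k1"]*(u@u))
    return u*f["mtx"][0,0]+f["mtx"][:2,2]
def tri(l):
    A=0;b=0
    for f,uv in l:
        c,d=ray(f,uv);d=d/np.linalg.norm(d);M=np.eye(3)-np.outer(d,d);A=A+M;b=b+M@c
    return np.linalg.solve(A,b)
def crop(f,x0,y0,x1,y1,s,name):
    cv2.imwrite(name,cv2.resize(f["pixels"][y0:y1,x0:x1],None,fx=s,fy=s,interpolation=cv2.INTER_CUBIC))
E
python3 - <<'E'
import pickle;from h import *
D=pickle.load(open("f0.pkl","rb"))
crop(D["top"],120,170,240,250,6,"pics/c1.png")
crop(D["top"],260,120,360,200,6,"pics/c2.png")
crop(D["scene"],180,150,280,240,6,"pics/c3.png")
crop(D["scene"],280,170,380,260,6,"pics/c4.png")
E
```

```text
(no output)
```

View pics/c1.png

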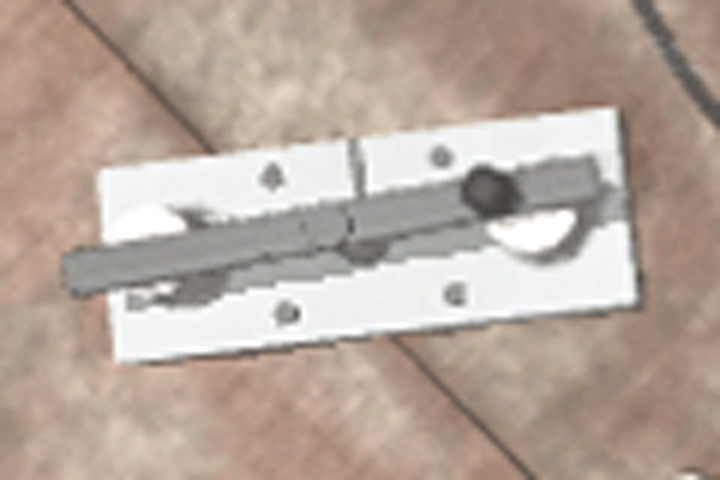

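View pics/c2.png

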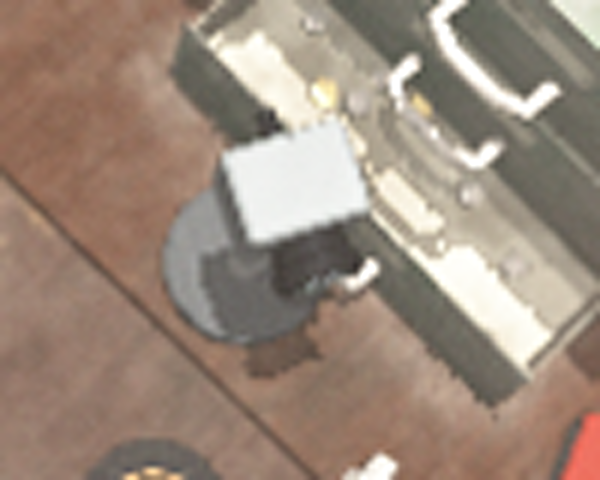

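View pics/c3.png

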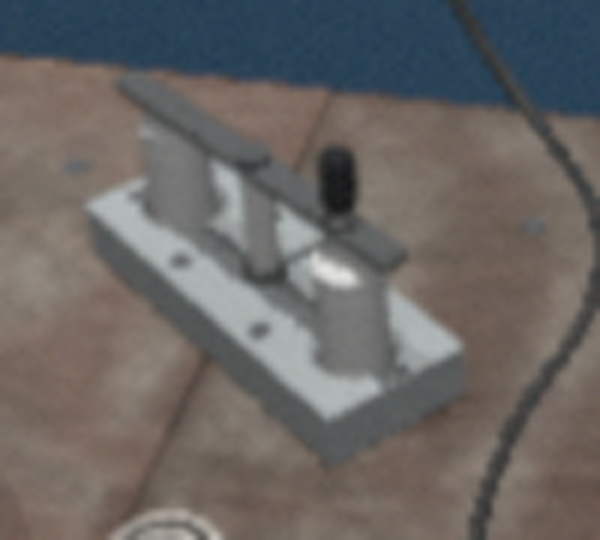

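View pics/c4.png

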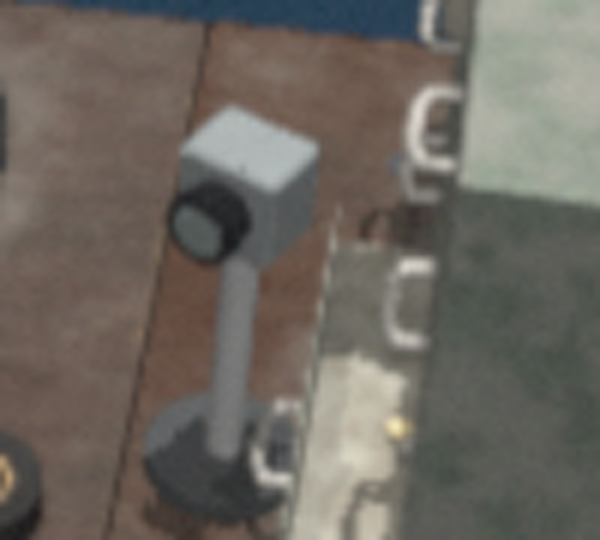

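```bash
python3 - <<'E'
import pickle;from h import *
D=pickle.load(open("f0.pkl","rb"));T=D["top"];S=D["scene"]
def c(o,s,p): return [(o[0]+(x+.5)/s-.5,o[1]+(y+.5)/s-.5) for x,y in p]
p=[onz(T,q,.03) for q in c((120,170),6,[(100,170),(615,108),(637,305),(118,362)])]
print(np.round(p,4)); print("rack c",np.mean(p,0))
P=np.array(p); 
for a,b in((0,1),(3,2),(1,2),(0,3)):
    v=P[a]-P[b];print(np.linalg.norm(v),np.arctan2(v[1],v[0]))
# scene plate corners
ps=[onz(S,q,.03) for q in c((180,150),6,[(88,208),(328,420),(464,348)])]
print("scene",np.round(ps,4))
for a,b in((0,1),(1,2)):
    v=ps[a]-ps[b];print(np.linalg.norm(v),np.arctan2(v[1],v[0]))
print("sc centre",(ps[0]+ps[2])/2)
k=onz(T,c((120,170),6,[(488,188)])[0],.138);print("knob top",k)
print("knob scene",onz(S,c((180,150),6,[(338,155)])[0],.138))
e=[onz(T,q,.1) for q in c((120,170),6,[(65,253),(592,158),(605,195),(68,293)])]
print("bar",np.round(e,4),np.mean(e,0)); v=(e[0]+e[3]-e[1]-e[2])/2;print(np.linalg.norm(v),np.arctan2(v[1],v[0]))
e=[onz(T,q,.182) for q in c((260,120),6,[(222,160),(340,122),(370,208),(258,246)])]
print("cam",np.round(e,4),np.mean(e,0))
for a,b in((0,1),(3,2),(0,3),(1,2)):
    v=e[a]-e[b];print(np.linalg.norm(v),np.arctan2(v[1],v[0]))
e=[onz(S,q,.182) for q in c((280,170),6,[(232,105),(320,150),(275,193),(182,152)])]
print("cam s",np.round(e,4),np.mean(e,0))
for a,b in((0,1),(3,2),(0,3),(1,2)):
    v=e[a]-e[b];print(np.linalg.norm(v),np.arctan2(v[1],v[0]))
print("lens s",onz(S,c((280,170),6,[(196,232)])[0],.16))
E
```

```text
[[0.4703 0.2923 0.03  ]
 [0.4952 0.0788 0.03  ]
 [0.4149 0.0696 0.03  ]
 [0.3913 0.2831 0.03  ]]
rack c [0.44294233 0.18096128 0.03      ]
0.21494700490000518 1.6868896051575768
0.21484918732910124 1.6806410722104197
0.08086752262015183 0.11516328529630383
0.07952500867759574 0.11643035014891691
scene [[0.392  0.2816 0.03  ]
 [0.4162 0.0706 0.03  ]
 [0.4949 0.0784 0.03  ]]
0.2123656066611048 1.6850560640404249
0.07907637007229953 -3.042793354538578
sc centre [0.44347519 0.1799644  0.03      ]
knob top [0.45468444 0.11552655 0.138     ]
knob scene [0.45512758 0.1152734  0.138     ]
bar [[0.4328 0.2841 0.1   ]
 [0.4688 0.0814 0.1   ]
 [0.4547 0.0764 0.1   ]
 [0.4175 0.2826 0.1   ]] [0.44343642 0.18109794 0.1       ]
0.20773126551887094 1.7479079108771558
cam [[ 0.5656 -0.09    0.182 ]
 [ 0.5791 -0.1316  0.182 ]
 [ 0.5485 -0.1415  0.182 ]
 [ 0.5351 -0.102   0.182 ]] [ 0.55707605 -0.11627051  0.182     ]
0.04379906504039769 1.885266038827265
0.04163653733788069 1.8983225837423592
0.03275806851842311 0.3775056489796005
0.03214955704203731 0.3112812237328757
cam s [[ 0.5682 -0.0927  0.182 ]
 [ 0.5787 -0.1346  0.182 ]
 [ 0.5473 -0.1448  0.182 ]
 [ 0.5332 -0.105   0.182 ]] [ 0.55684309 -0.11929021  0.182     ]
0.04312068635559939 1.8147994569924681
0.04219047375817736 1.9106945886836584
0.03712572894537652 0.3382645446844881
0.033006471722383905 0.3158779001062377
lens s [ 0.5248737  -0.12641707  0.16      ]
```

Emit:
step_arm(
  plan=[
    [[0.6,-1.4,0,-0.03],[1.8,-4.1,0,-0.09],[3.5,-8,0,-0.18],[5.3,-12,0,-0.27],[7.1,-16,0,-0.36],[8.9,-20,0,-0.45],[10.7,-24,0,-0.54],[12.5,-28,0,-0.63],[14.3,-32,-1,-0.72],[16.1,-36,-2,-0.8],[17.9,-40,-3,-0.87],[19.2,-43.2,-4,-0.93]],
  ],
  jaw=0,
  force=30,
)

```text
clock: 1.15
position: [0.4383, 0.1521, 0.3683]
tool_rot: [-3.141, -0.0, 0.222]
force: [1.6, 0.5, -0.3]
grip_width: 0.0852
```

```bash
python3 - <<'E'
from workcell import bot
o=bot.observe();print(o)
E
```

```text
{'clock': 1.15, 'qpos': array([-0.69063812,  0.32938324,  0.28471341,  2.05935383, -0.13116725,
        0.7694234 , -0.10352677]), 'qd': array([ 0.84837302,  0.25552335,  0.26864721,  0.1121666 , -0.24706294,
       -0.3176368 ,  0.587607  ]), 'joint_efforts': array([-10.99643379, -69.06530142,   3.91628623, -28.17185104,
         0.95142782,   1.46844193,  -2.45360903]), 'position': array([0.43830888, 0.15213279, 0.36831746]), 'tool_rot': array([-3.14143176e+00, -8.57230652e-05,  2.22480040e-01]), 'force': array([ 1.6288064 ,  0.52925605, -0.25586996]), 'moment': array([-0.02452947, -0.12867609,  0.03909033]), 'grip_width': 0.08515585338234066}
```

Emit:
step_arm(
  plan=[
    [[0.8,-1.8,0,-0.02],[1.4,-3.1,0,-0.04],[1.6,-3.6,0,-0.045],[1.6,-3.7,0,-0.045],[1.6,-3.7,0,-0.045]],
  ],
)

```text
clock: 1.57
position: [0.4541, 0.1162, 0.3685]
tool_rot: [-3.141, -0.0, 0.179]
force: [0.1, 0.1, 0.2]
grip_width: 0.0852
```

```bash
python3 - <<'E'
from workcell import bot
import pickle;from h import *
o=bot.observe();print(o["clock"],o["position"],o["tool_rot"],o["qpos"],o["force"])
D={n:bot.grab_frame(n) for n in("wrist","top","scene")}
pickle.dump(D,open("f1.pkl","wb"))
cv2.imwrite("pics/w1.png",D["wrist"]["pixels"])
f=D["wrist"]
for X in ([.4548,.1154,.138],[.443,.1808,.03],[.4548,.1154,.1]):print(proj(f,X))
E
```

```text
1.5667 [0.45407092 0.11620878 0.3684513 ] [-3.14092690e+00 -2.35858265e-04  1.79388320e-01] [-0.62041804  0.33824451  0.3048496   2.0488726  -0.14389335  0.77383756
 -0.04925312] [0.13204666 0.13213208 0.19799127]
[255.3090246 207.5123568]
[255.29838031 120.59198422]
[255.22182075 194.45568221]
```

View pics/w1.png

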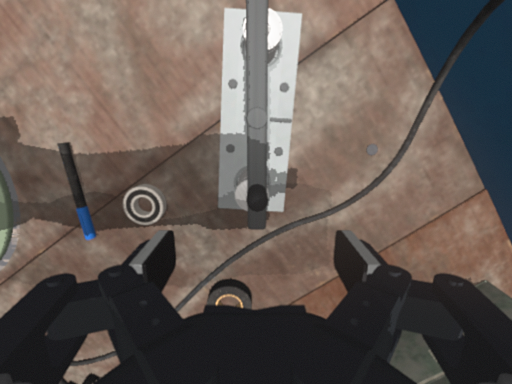

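```bash
python3 - <<'E'
import pickle;from h import *
D=pickle.load(open("f1.pkl","rb"));f=D["wrist"]
for X in ([.443,.1808,.1],[.443,.1808,.104]):print(proj(f,X))
crop(f,210,0,310,240,3,"pics/w1c.png")
m=(f["pixels"].max(2)<50).astype(np.uint8);m[230:]=0
n,l,s,c=cv2.connectedComponentsWithStats(m)
for i in range(1,n):
    if s[i,4]>60:print(s[i],c[i])
E
```

```text
[255.46830483 120.86837959]
[255.48108187 120.88916268]
[429   0  76  95 742] [470.65902965  31.23584906]
[ 65 143  22  64 457] [ 74.83369803 179.82932166]
[248 185  19  27 429] [256.73193473 197.77622378]
```

View pics/w1c.png

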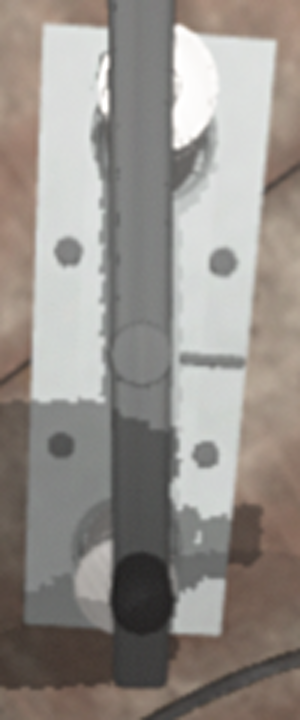

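Emit:
step_arm(
  plan=[
    [[0.1,0,-1.5,0],[0.1,0,-4,0],[0.1,0,-6.5,0],[0.1,0,-8,0],[0.1,0,-8.6,0],[0.1,0,-8.6,0],[0.1,0,-8.6,0]],
  ],
)

```text
clock: 2.3
position: [0.4551, 0.1168, 0.2829]
tool_rot: [-3.141, -0.0, 0.181]
force: [0.1, -0.2, 0.6]
grip_width: 0.0854
```

Emit:
step_arm(
  plan=[
    [[0,0,0,0],[0,0,0,0],[0,0,0,0],[0,0,0,0],[0,0,0,0],[0,0,0,0],[0,0,0,0],[0,0,0,0]],
  ],
  jaw=1,
  force=25,
)

```text
clock: 2.97
position: [0.4552, 0.1169, 0.2832]
tool_rot: [-3.141, -0.001, 0.181]
force: [-0.7, -0.7, 6.1]
grip_width: 0.0176
```

```bash
python3 - <<'E'
from workcell import bot
import pickle;from h import *
o=bot.observe();print(o["clock"],o["position"],o["tool_rot"],o["qpos"],o["force"],o["grip_width"])
f=bot.grab_frame("wrist");cv2.imwrite("pics/w2.png",f["pixels"])
E
```

```text
2.9667 [0.45521498 0.11686109 0.28318471] [-3.14069860e+00 -9.06811700e-04  1.80543398e-01] [-0.56682028  0.48596927  0.2465829   2.11359602 -0.21625748  0.56414653
  0.01615821] [-0.66437516 -0.74322966  6.09025662] 0.01758003661105824
```

View pics/w2.png

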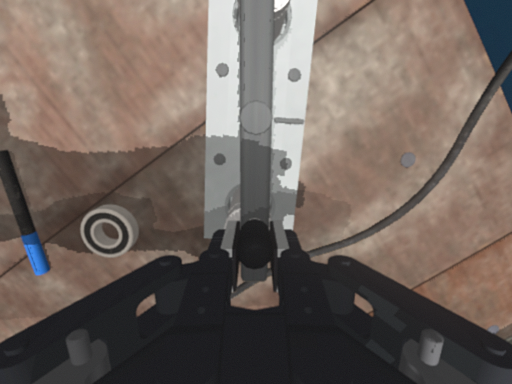

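```bash
python3 -c "
from math import *
a0=-1.3827;r=6.53
for i in range(1,17):
  t=min(1.497,i*.1);print([round(r*(cos(a0+t)-cos(a0)),2),round(r*(sin(a0+t)-sin(a0)),2),0,round(t,3)])
"
```

```text
[0.63, 0.15, 0, 0.1]
[1.25, 0.37, 0, 0.2]
[1.84, 0.65, 0, 0.3]
[2.4, 0.98, 0, 0.4]
[2.93, 1.37, 0, 0.5]
[3.41, 1.81, 0, 0.6]
[3.85, 2.3, 0, 0.7]
[4.23, 2.82, 0, 0.8]
[4.56, 3.38, 0, 0.9]
[4.84, 3.98, 0, 1.0]
[5.05, 4.59, 0, 1.1]
[5.2, 5.23, 0, 1.2]
[5.29, 5.88, 0, 1.3]
[5.31, 6.53, 0, 1.4]
[5.27, 7.16, 0, 1.497]
[5.27, 7.16, 0, 1.497]
```

Emit:
step_arm(
  plan=[
    [[0.3,0.07,0,0.05],[0.63,0.15,0,0.1],[1.25,0.37,0,0.2],[1.84,0.65,0,0.3],[2.4,0.98,0,0.4],[2.93,1.37,0,0.5],[3.41,1.81,0,0.6],[3.85,2.3,0,0.7],[3.85,2.3,0,0.7],[3.85,2.3,0,0.7]],
  ],
)

```text
clock: 3.85
position: [0.4945, 0.1395, 0.2833]
tool_rot: [3.141, -0.002, 0.881]
force: [6.4, -2.6, -1.9]
grip_width: 0.0168
```

Emit:
step_arm(
  plan=[
    [[0.3,0.56,0,0.1],[0.63,1.12,0,0.2],[0.91,1.72,0,0.3],[1.12,2.33,0,0.4],[1.27,2.97,0,0.5],[1.36,3.62,0,0.6],[1.38,4.27,0,0.7],[1.34,4.9,0,0.796],[1.34,4.9,0,0.796],[1.34,4.9,0,0.796],[1.34,4.9,0,0.796]],
  ],
)

```text
clock: 4.77
position: [0.5095, 0.1885, 0.2835]
tool_rot: [3.137, -0.003, 1.676]
force: [15.9, 2.0, -12.3]
grip_width: 0.0169
```

```bash
python3 - <<'E'
from workcell import bot
import pickle;from h import *
o=bot.observe();print(o["clock"],o["position"],o["tool_rot"],o["qpos"],o["force"],o["grip_width"])
D={n:bot.grab_frame(n) for n in("wrist","top","scene")}
pickle.dump(D,open("f2.pkl","wb"))
cv2.imwrite("pics/w3.png",D["wrist"]["pixels"]);crop(D["scene"],180,150,280,240,6,"pics/s3.png")
E
```

```text
4.7667 [0.50949366 0.18845039 0.28348108] [ 3.13699271e+00 -2.92426446e-03  1.67609556e+00] [-0.34499745  0.56011876 -0.16083733  1.9149072   0.1355165   0.67150701
  1.08860881] [ 15.93228325   1.97828981 -12.31682459] 0.01694709089983757
```

View pics/w3.png

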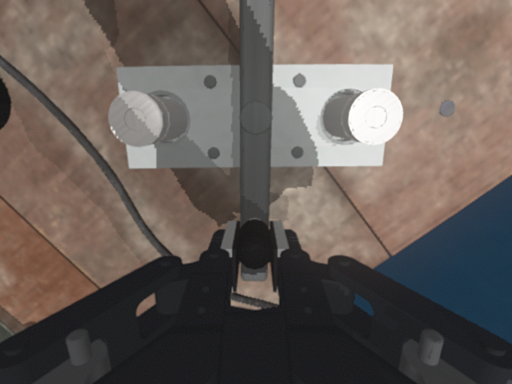

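View pics/s3.png

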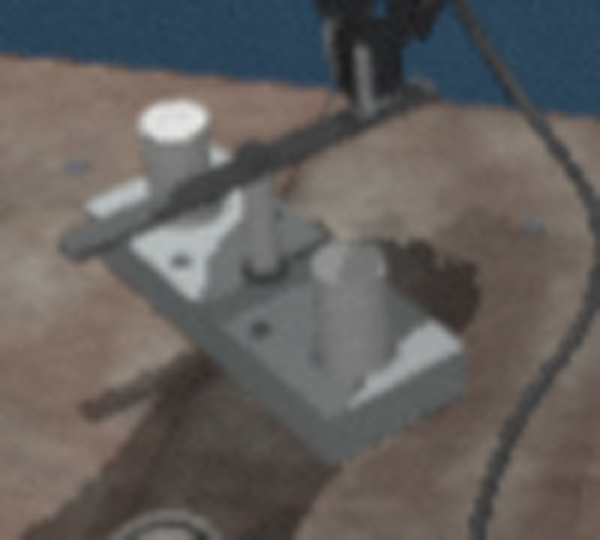

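Emit:
step_arm(
  plan=[
    [[-0.15,0,0,0],[-0.15,0,0,0],[-0.15,0,0,0]],
  ],
)

```text
clock: 5.17
position: [0.5091, 0.1883, 0.2835]
tool_rot: [3.134, -0.003, 1.675]
force: [12.1, 1.2, -11.4]
grip_width: 0.0175
```

Emit:
step_arm(
  plan=[
    [[0,0,0,0],[0,0,0,0],[0,0,0,0],[0,0,0,0],[0,0,0,0],[0,0,0.5,0],[0,0,2,0],[0,0,4,0],[0,0,6.5,0],[0,0,8,0],[0,0,8.5,0],[0,0,8.5,0]],
  ],
  jaw=0,
)

```text
clock: 6.17
position: [0.5092, 0.1884, 0.3698]
tool_rot: [3.132, -0.004, 1.675]
force: [0.2, -0.8, 0.2]
grip_width: 0.0858
```

```bash
python3 - <<'E'
from workcell import bot
import pickle;from h import *
o=bot.observe();print(o["clock"],o["position"],o["tool_rot"],o["qpos"],o["force"],o["grip_width"])
D={n:bot.grab_frame(n) for n in("wrist","top","scene")}
pickle.dump(D,open("f3.pkl","wb"))
crop(D["wrist"],110,0,410,240,2.5,"pics/w4.png");crop(D["top"],120,150,260,270,5,"pics/t4.png")
E
```

```text
6.1667 [0.50923066 0.18836591 0.36978931] [ 3.13197011 -0.00400394  1.6753597 ] [-0.32921296  0.43567291 -0.17877625  1.85129905  0.09970972  0.85275227
  1.11880492] [ 0.18723472 -0.76485654  0.21253769] 0.08581287855055594
```

View pics/w4.png

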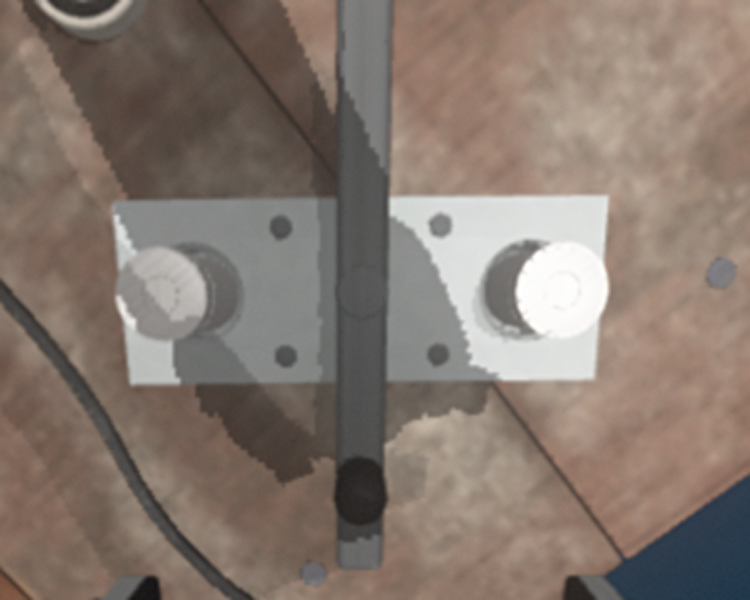

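View pics/t4.png

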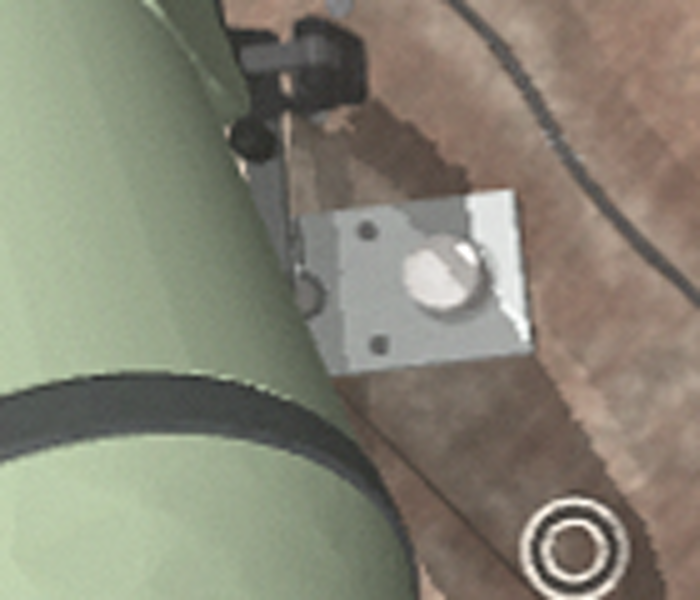

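```bash
cat >> h.py <<'E'
def cc(o,s,p): return [(o[0]+(x+.5)/s-.5,o[1]+(y+.5)/s-.5) for x,y in p]
def ang(v): return float(np.arctan2(v[1],v[0]))
E
python3 - <<'E'
import pickle;from h import *
D=pickle.load(open("f3.pkl","rb"));W=D["wrist"];o=(110,0);s=2.5
p=np.array([onz(W,q,.03) for q in cc(o,s,[(113,201),(607,195),(593,379),(129,384)])])
print(p.round(4),p.mean(0)); print("row",ang(p[1]-p[0]),ang(p[2]-p[3]),"x",ang(p[0]-p[3]),ang(p[1]-p[2]))
# bar edges at z=.1
L=[onz(W,q,.1) for q in cc(o,s,[(342,10),(339,568),(391,10),(381,568)])]
print("bar",ang(L[1]-L[0]),ang(L[3]-L[2]), [round(float(np.linalg.norm(L[a]-L[b])),4) for a,b in((0,2),(1,3))])
print("hinge",onz(W,cc(o,s,[(362,290)])[0],.1))
for q in cc(o,s,[(162,293),(562,289)]):print("bush",onz(W,q,.082))
E
```

```text
[[0.4162 0.072  0.03  ]
 [0.3909 0.2858 0.03  ]
 [0.4705 0.2952 0.03  ]
 [0.4956 0.0804 0.03  ]] [0.44331786 0.18333701 0.03      ]
row 1.688709353870123 1.6871822956022882 x -3.035875955880195 -3.024448182546183
bar 0.09252343446328973 0.09680920652489033 [0.0155, 0.0163]
hinge [0.44278545 0.18362739 0.1       ]
bush [0.45150938 0.1094036  0.082     ]
bush [0.4342179  0.25807341 0.082     ]
```

```bash
python3 - <<'E'
import pickle;from h import *
D=pickle.load(open("f3.pkl","rb"));W=D["wrist"]
g=cv2.GaussianBlur(W["pixels"].astype(np.float32),(0,0),.8)
def edge(rows,u0,u1,sgnmode):
    out=[]
    for r in rows:
        lo=int(min(u0,u1));seg=g[r,lo:int(max(u0,u1))+1].mean(1)
        d=np.abs(np.gradient(seg));i=int(d.argmax())
        if d[i]<4 or i in(0,len(d)-1):continue
        a,b,c=d[i-1:i+2];out.append((lo+i+.5*(a-c)/(a-2*b+c),r))
    return np.array(out)
def fit(pts,z):
    X=np.array([onz(W,q,z)[:2] for q in pts])
    for _ in range(5):
        vx,vy,x0,y0=cv2.fitLine(X.astype(np.float32),cv2.DIST_HUBER,0,.0005,.0005).ravel()
        e=np.abs((X-[x0,y0])@[-vy,vx]);k=e<max(2.5*np.median(e),.0003)
        X=X[k]
    a=np.arctan2(vy,vx); return a,(x0,y0),len(X),e.max()
for rows in (range(2,226),range(2,70),range(80,150),range(150,226)):
  for lo,hi in((240,251),(259,272)):
    p=edge([r for r in rows if not 180<r<212],lo,hi,0);print(rows,len(p),fit(p,.1))
# rod of plate edges: horizontal, by columns
def edgeh(cols,v0,v1):
    out=[]
    for c in cols:
        seg=g[v0:v1,c].mean(1);d=np.abs(np.gradient(seg));i=int(d.argmax())
        if d[i]<4 or i in(0,len(d)-1):continue
        a,b,e=d[i-1:i+2];out.append((c,v0+i+.5*(a-e)/(a-2*b+e)))
    return np.array(out)
for v0,v1,c0,c1 in((72,88,160,350),(145,160,170,345)):
    p=edgeh([c for c in range(c0,c1) if not 240<c<272],v0,v1);print(len(p),fit(p,.03))
E
```

```text
range(2, 226) 166 (np.float32(0.09670931), (np.float32(0.4444986), np.float32(0.17454341)), 105, np.float64(0.0002563923992348054))
range(2, 226) 192 (np.float32(0.09147656), (np.float32(0.41464734), np.float32(0.18998164)), 138, np.float64(0.00029398175715523577))
range(2, 70) 64 (np.float32(0.14482719), (np.float32(0.376184), np.float32(0.1683648)), 63, np.float64(0.0010460854207511112))
range(2, 70) 68 (np.float32(0.08767564), (np.float32(0.37482253), np.float32(0.186384)), 65, np.float64(0.0002739128486281065))
range(80, 150) 70 (np.float32(0.096330754), (np.float32(0.4411251), np.float32(0.17422324)), 64, np.float64(0.00019682731392782778))
range(80, 150) 70 (np.float32(0.09629988), (np.float32(0.4431818), np.float32(0.19257192)), 70, np.float64(0.00025995477534684403))
range(150, 226) 22 (np.float32(0.13258055), (np.float32(0.5022228), np.float32(0.1810126)), 14, np.float64(0.0001803330776451246))
range(150, 226) 44 (np.float32(0.09899148), (np.float32(0.50282663), np.float32(0.1987173)), 31, np.float64(0.00027692277424649637))
155 (np.float32(-1.454023), (np.float32(0.40329048), np.float32(0.1803622)), 151, np.float64(0.00016884327637192815))
133 (np.float32(-1.4543589), (np.float32(0.48313197), np.float32(0.18876767)), 118, np.float64(0.0002861125633774767))
```

```bash
python3 - <<'E'
import pickle;from h import *
D=pickle.load(open("f3.pkl","rb"));crop(D["scene"],185,155,265,235,8,"pics/s4.png")
E
```

```text
(no output)
```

View pics/s4.png

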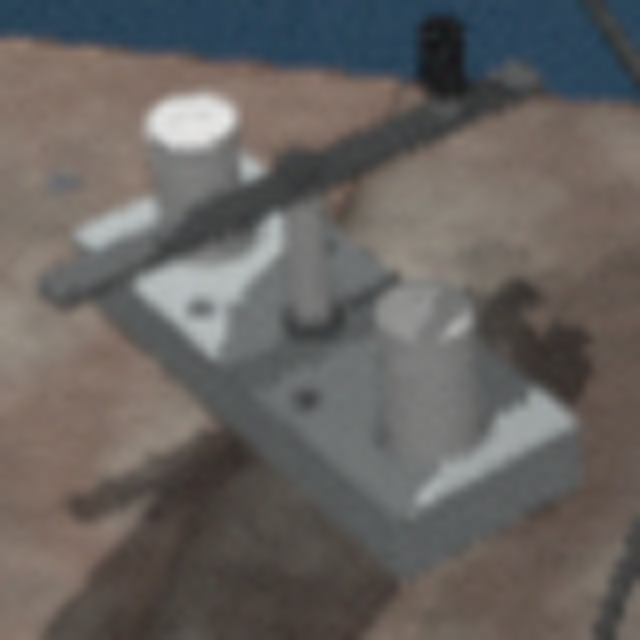

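Emit:
step_arm(
  plan=[
    [[0,0.14,-1.5,0.02],[0,0.14,-4,0.02],[0,0.14,-6.5,0.02],[0,0.14,-8,0.02],[0,0.14,-8.6,0.02],[0,0.14,-8.6,0.02],[0,0.14,-8.6,0.02],[0,0.14,-8.6,0.02]],
  ],
)

```text
clock: 6.98
position: [0.5091, 0.1897, 0.2824]
tool_rot: [3.134, -0.003, 1.695]
force: [0.1, -0.3, -0.7]
grip_width: 0.0852
```

Emit:
step_arm(
  plan=[
    [[0,0,0,0],[0,0,0,0],[0,0,0,0],[0,0,0,0],[0,0,0,0],[0,0,0,0],[0,0,0,0],[0,0,0,0]],
  ],
  jaw=1,
)

```text
clock: 7.65
position: [0.5091, 0.1897, 0.2825]
tool_rot: [3.134, -0.003, 1.695]
force: [-0.7, -1.1, 5.4]
grip_width: 0.0169
```

Emit:
step_arm(
  plan=[
    [[0,0,0,0],[0,0,0,0],[0,0,0,0],[0,0,0,0],[0,0,0,0],[0,0,0.5,0],[0,0,2,0],[0,0,4,0],[0,0,6.5,0],[0,0,8,0],[0,0,8.5,0],[0,0,8.5,0]],
  ],
  jaw=0,
)

```text
clock: 8.65
position: [0.5093, 0.1898, 0.3689]
tool_rot: [3.132, -0.004, 1.695]
force: [0.1, 0.2, -0.3]
grip_width: 0.0856
```

```bash
cat > bar.py <<'E'
from h import *
def barangle(W,rows,cols,bl,br,prow,pcol):
    g=cv2.GaussianBlur(W["pixels"].astype(np.float32),(0,0),.8).mean(2)
    def pk(seg,o):
        d=np.abs(np.gradient(seg));i=int(d.argmax())
        if d[i]<4 or i in(0,len(d)-1):return None
        a,b,c=d[i-1:i+2];return o+i+.5*(a-c)/(a-2*b+c)
    def fit(pts,z):
        X=np.array([onz(W,q,z)[:2] for q in pts])
        for _ in range(5):
            vx,vy,x0,y0=cv2.fitLine(X.astype(np.float32),cv2.DIST_HUBER,0,.0005,.0005).ravel()
            e=np.abs((X-[x0,y0])@[-vy,vx]);X=X[e<max(2.5*np.median(e),.0003)]
        return round(float(np.arctan2(vy,vx)),4),len(X),(round(float(x0),4),round(float(y0),4))
    for lo,hi in(bl,br):
        q=[(pk(g[r,lo:hi],lo),r) for r in rows];q=[x for x in q if x[0]];print("bar",fit(q,.1))
    for lo,hi in prow:
        q=[(c,pk(g[lo:hi,c],lo)) for c in cols];q=[x for x in q if x[1]];print("plate",fit(q,.03))
E
python3 - <<'E'
from workcell import bot
import pickle;from bar import *
o=bot.observe();print(o["clock"],o["position"],o["tool_rot"],o["qpos"],o["force"],o["grip_width"])
D={n:bot.grab_frame(n) for n in("wrist","top","scene")}
pickle.dump(D,open("f4.pkl","wb"))
cols=[c for c in range(170,345) if not 238<c<274]
barangle(D["wrist"],range(80,150),cols,(240,251),(259,272),((72,88),(145,162)),0)
barangle(D["wrist"],[r for r in range(2,180)],cols,(240,251),(259,272),(),0)
crop(D["wrist"],110,0,410,240,2.5,"pics/w5.png")
E
```

```text
8.65 [0.50931223 0.18976673 0.36885019] [ 3.13197415 -0.00380713  1.69541647] [-0.32716727  0.43804443 -0.18468048  1.8504987   0.10359345  0.85189061
  1.13309312] [ 0.12058622  0.22454127 -0.34726805] 0.08562372774229204
bar (0.1164, 64, (0.4468, 0.1749))
bar (0.1153, 65, (0.4461, 0.1929))
plate (-1.454, 129, (0.403, 0.183))
plate (-1.4536, 107, (0.4815, 0.2024))
bar (0.1183, 99, (0.4439, 0.1745))
bar (0.1117, 127, (0.4124, 0.1892))
```

View pics/w5.png

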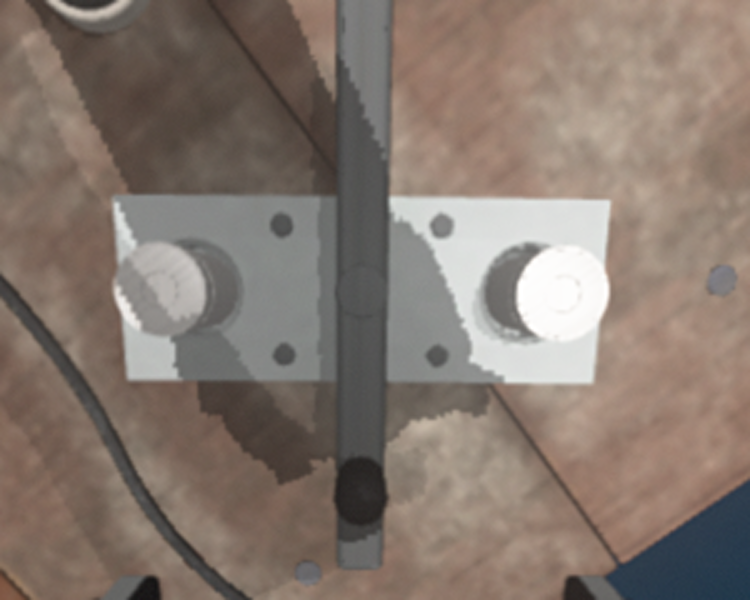

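Emit:
step_arm(
  plan=[
    [[-0.5,0.4,0,-0.06],[-1.2,1,0,-0.17],[-1.9,1.7,0,-0.29],[-2.6,2.3,0,-0.41],[-3.3,2.9,0,-0.53],[-4,3.5,0,-0.65],[-4.6,4.1,0,-0.77],[-5.3,4.7,0,-0.89],[-6,5.3,0,-1.01],[-6.6,5.9,0,-1.13],[-7.1,6.4,0,-1.25],[-7.4,6.7,0,-1.37]],
  ],
)

```text
clock: 9.8
position: [0.4342, 0.2571, 0.3657]
tool_rot: [3.135, -0.001, 0.32]
force: [-0.0, 0.1, 0.0]
grip_width: 0.0852
```

Emit:
step_arm(
  plan=[
    [[0,0,0,-0.1],[0,0,0,-0.18],[0,0,0,-0.2],[0,0,0,-0.21],[0,0,0,-0.21]],
  ],
)

```text
clock: 10.22
position: [0.4341, 0.2571, 0.3652]
tool_rot: [3.134, -0.001, 0.112]
force: [-0.1, -0.2, 0.1]
grip_width: 0.0852
```

```bash
python3 - <<'E'
from workcell import bot
import pickle;from h import *
o=bot.observe();print(o["clock"],o["position"],o["tool_rot"],o["qpos"],o["force"],o["grip_width"])
D={n:bot.grab_frame(n) for n in("wrist","top","scene")}
pickle.dump(D,open("f5.pkl","wb"))
cv2.imwrite("pics/w6.png",D["wrist"]["pixels"])
for X in([.4348,.2567,.082],[.4348,.2567,.03],[.4522,.1077,.082]):print(proj(D["wrist"],X))
E
```

```text
10.2167 [0.43413481 0.25707237 0.36517311] [ 3.13412006e+00 -5.76923477e-04  1.12118966e-01] [-0.79050767  0.38930558  0.17609758  1.9603384  -0.08315824  0.80230682
 -0.45715932] [-0.11998498 -0.2403304   0.10891845] 0.08522724760516079
[255.20715287 187.61602046]
[255.11076545 176.26463244]
[255.42721724 314.75683014]
```

View pics/w6.png

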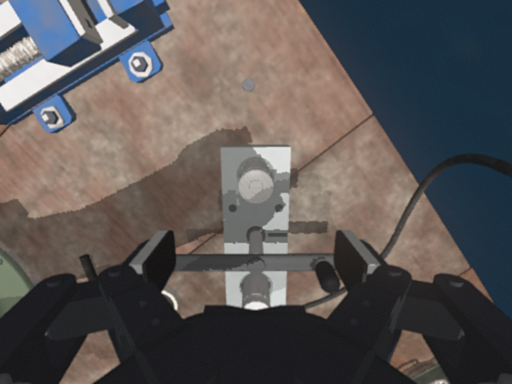

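Emit:
step_arm(
  plan=[
    [[0.07,0,-1.2,0],[0.07,0,-3.2,0],[0.07,0,-5.5,0],[0.07,0,-7.8,0],[0.07,0,-10,0],[0.07,0,-12,0],[0.07,0,-13.6,0],[0.07,0,-14.6,0],[0.07,0,-14.9,0],[0.07,0,-14.9,0],[0.07,0,-14.9,0]],
  ],
)

```text
clock: 11.28
position: [0.4352, 0.257, 0.2171]
tool_rot: [3.135, -0.002, 0.112]
force: [0.5, 0.2, 0.5]
grip_width: 0.0853
```

Emit:
step_arm(
  plan=[
    [[0,0,0,0],[0,0,0,0],[0,0,0,0],[0,0,0,0],[0,0,0,0],[0,0,0,0],[0,0,0,0],[0,0,0,0]],
  ],
  jaw=1,
  force=50,
)

```text
clock: 11.95
position: [0.4353, 0.2571, 0.2176]
tool_rot: [3.135, -0.002, 0.112]
force: [-2.2, -0.6, 9.7]
grip_width: 0.0322
```

```bash
python3 - <<'E'
from workcell import bot
import pickle;from h import *
o=bot.observe();print(o["clock"],o["position"],o["tool_rot"],o["force"],o["moment"],o["grip_width"])
f=bot.grab_frame("scene");crop(f,170,130,290,240,5,"pics/s7.png")
E
```

```text
11.95 [0.43526144 0.25714068 0.21761028] [ 3.13533257e+00 -2.05924258e-03  1.11954516e-01] [-2.24898063 -0.61062182  9.69513158] [-0.10005422  0.3871996  -0.04118498] 0.03224891598644946
```

View pics/s7.png

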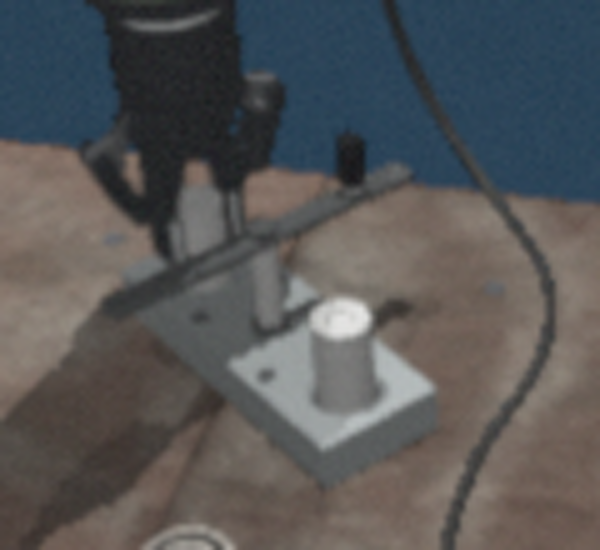

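Emit:
step_arm(
  plan=[
    [[0,0,0.3,0],[0,0,1,0],[0,0,2.2,0],[0,0,3.8,0],[0,0,5.2,0],[0,0,6.2,0],[0,0,6.8,0],[0,0,7,0],[0,0,7,0],[0,0,7,0],[0,0,7,0],[0,0,7,0]],
  ],
)

```text
clock: 13.0
position: [0.4352, 0.257, 0.2871]
tool_rot: [3.135, -0.001, 0.112]
force: [-0.0, -0.2, -6.1]
grip_width: 0.0325
```

Emit:
step_arm(
  plan=[
    [[0,0,0,0],[0,0,0,0],[0,0,0,0],[0,0,0,0]],
  ],
)

```text
clock: 13.33
position: [0.4352, 0.257, 0.287]
tool_rot: [3.135, -0.001, 0.112]
force: [0.1, 0.7, -5.6]
grip_width: 0.032
```

```bash
python3 - <<'E'
from workcell import bot
import pickle;from h import *
F=[]
for n in ("scene","wrist","top"):
    o=bot.observe();F.append(o["force"]);f=bot.grab_frame(n)
    if n=="scene":crop(f,170,110,290,240,5,"pics/s8.png")
    if n=="wrist":cv2.imwrite("pics/w8.png",f["pixels"]);
print(o["clock"],o["position"],o["tool_rot"],o["grip_width"],o["qpos"]);print(np.round(F,2),o["moment"])
E
```

```text
13.4333 [0.43517295 0.25704939 0.28703584] [ 3.13480468e+00 -1.25129378e-03  1.11872905e-01] 0.03222238034370784 [-0.7649205   0.51351043  0.14882639  2.01875892 -0.1145259   0.61948217
 -0.4296466 ]
[[ 0.11  0.71 -5.6 ]
 [-0.33 -0.34 -5.94]
 [ 0.64 -0.02 -6.29]] [ 0.00764558 -0.00296376  0.01177931]
```

View pics/s8.png

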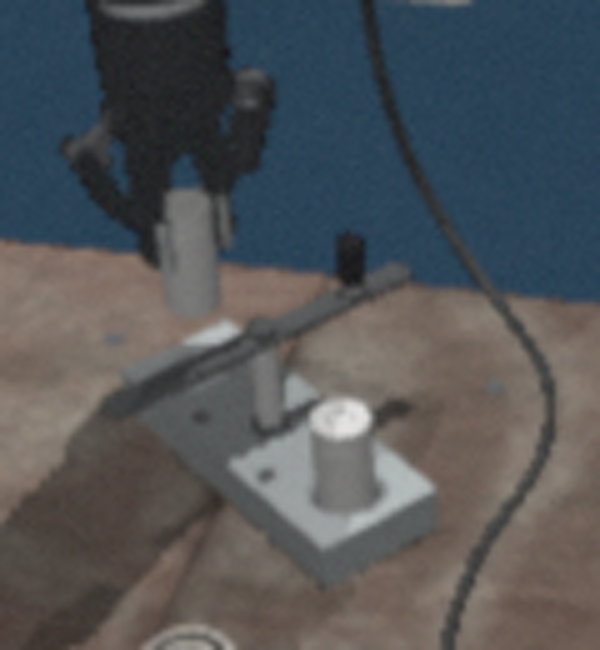

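View pics/w8.png

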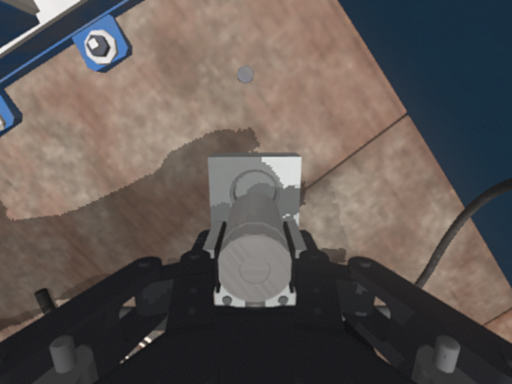

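Emit:
step_arm(
  plan=[
    [[0,0,-0.5,0],[0,0,-1.6,0],[0,0,-3,0],[0,0,-4.2,0],[0,0,-5.2,0],[0,0,-6,0],[0,0,-6.5,0],[0,0,-6.8,0],[0,0,-6.95,0],[0,0,-6.95,0],[0,0,-6.95,0],[0,0,-6.95,0]],
  ],
)

```text
clock: 14.48
position: [0.4353, 0.2572, 0.2179]
tool_rot: [3.135, -0.002, 0.112]
force: [-0.5, -0.3, -5.6]
grip_width: 0.0322
```

Emit:
step_arm(
  plan=[
    [[0,0,-0.1,0],[0,0,-0.15,0],[0,0,-0.15,0]],
  ],
)

```text
clock: 14.73
position: [0.4354, 0.2572, 0.2175]
tool_rot: [3.136, -0.002, 0.112]
force: [-7.2, -4.2, 25.1]
grip_width: 0.0325
```

Emit:
step_arm(
  plan=[
    [[0,0,0.08,0],[0,0,0.08,0]],
  ],
)

```text
clock: 14.9
position: [0.4355, 0.2573, 0.2187]
tool_rot: [3.136, -0.003, 0.112]
force: [0.1, -0.0, -5.8]
grip_width: 0.0323
```

Emit:
step_arm(
  plan=[
    [[0,0,0,0],[0,0,0,0],[0,0,0,0],[0,0,0,0],[0,0,0,0],[0,0,0,0],[0,0,0.5,0],[0,0,2,0],[0,0,4,0],[0,0,6,0],[0,0,8,0],[0,0,10,0]],
  ],
  jaw=0,
)

```text
clock: 15.9
position: [0.4354, 0.2571, 0.3201]
tool_rot: [3.136, -0.003, 0.112]
force: [-0.7, 0.4, -0.2]
grip_width: 0.0852
```

Emit:
step_arm(
  plan=[
    [[0,0,2,0],[0,0,3.6,0],[0,0,4.4,0],[0,0,4.4,0],[0,0,4.4,0]],
  ],
)

```text
clock: 16.32
position: [0.4353, 0.2571, 0.3639]
tool_rot: [3.137, -0.003, 0.112]
force: [0.9, 0.3, -1.1]
grip_width: 0.0852
```

```bash
python3 - <<'E'
from workcell import bot
import pickle;from h import *
o=bot.observe();print(o["clock"],o["position"],o["tool_rot"],o["force"],o["grip_width"])
D={n:bot.grab_frame(n) for n in("scene","wrist")}
crop(D["scene"],170,110,290,240,5,"pics/s9.png");cv2.imwrite("pics/w9.png",D["wrist"]["pixels"])
E
```

```text
16.3167 [0.43525616 0.25712851 0.36386971] [ 3.13657175 -0.00343663  0.11173001] [ 0.86440177  0.33014371 -1.11361114] 0.08515160315177815
```

View pics/s9.png

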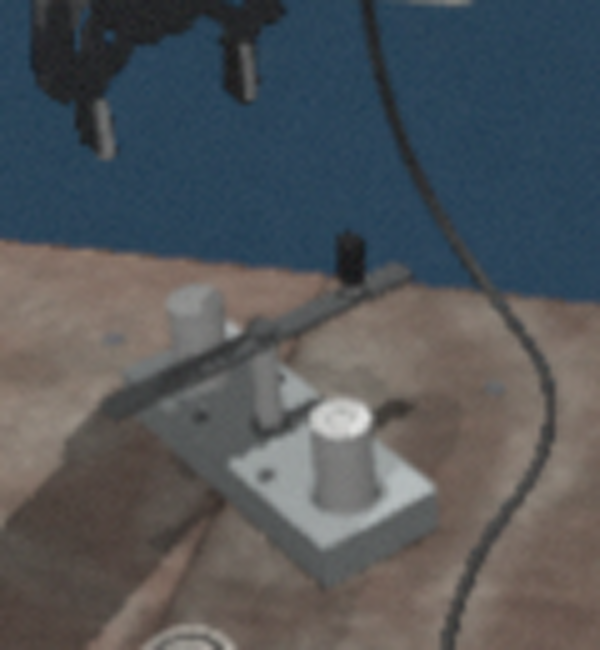

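View pics/w9.png

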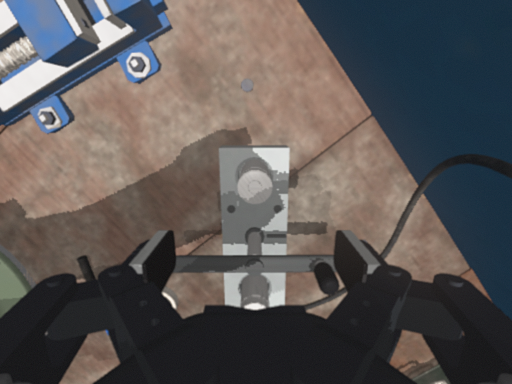

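Emit:
step_arm(
  plan=[
    [[0.1,-1,0,0],[0.4,-3.2,0,0],[0.7,-6,0,0],[1.05,-9,0,0],[1.4,-12,0,0],[1.65,-14,0,0],[1.75,-14.8,0,0],[1.75,-14.9,0,0],[1.75,-14.9,0,0],[1.75,-14.9,0,0]],
  ],
)

```text
clock: 17.25
position: [0.4526, 0.109, 0.3629]
tool_rot: [3.136, -0.002, 0.113]
force: [0.5, 0.7, -0.3]
grip_width: 0.0856
```

```bash
python3 - <<'E'
from workcell import bot
import pickle;from h import *
o=bot.observe();print(o["clock"],o["position"],o["tool_rot"],o["force"],o["grip_width"])
f=bot.grab_frame("wrist");cv2.imwrite("pics/w10.png",f["pixels"])
print(proj(f,[.4525,.108,.082]))
E
```

```text
17.25 [0.45255258 0.10895499 0.36286937] [ 3.13579734e+00 -1.69864464e-03  1.12828693e-01] [ 0.52522316  0.69586603 -0.27643653] 0.08559276008354468
[254.11703411 189.19615577]
```

View pics/w10.png

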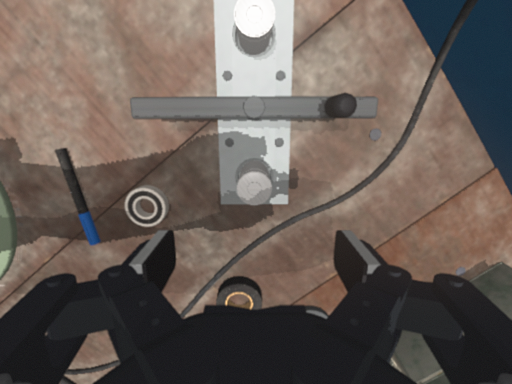

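Emit:
step_arm(
  plan=[
    [[0,-0.05,-1.2,0],[0,-0.05,-3.2,0],[0,-0.05,-5.5,0],[0,-0.05,-7.8,0],[0,-0.05,-10,0],[0,-0.05,-12,0],[0,-0.05,-13.4,0],[0,-0.05,-14.3,0],[0,-0.05,-14.6,0],[0,-0.05,-14.6,0],[0,-0.05,-14.6,0]],
  ],
)

```text
clock: 18.22
position: [0.4527, 0.1089, 0.2174]
tool_rot: [3.136, -0.002, 0.114]
force: [0.1, 0.6, 0.7]
grip_width: 0.0855
```

Emit:
step_arm(
  plan=[
    [[0,0,0,0],[0,0,0,0],[0,0,0,0],[0,0,0,0],[0,0,0,0],[0,0,0,0],[0,0,0,0],[0,0,0,0]],
  ],
  jaw=1,
  force=50,
)

```text
clock: 18.88
position: [0.4527, 0.1089, 0.2178]
tool_rot: [3.136, -0.003, 0.114]
force: [-2.8, -0.6, 9.5]
grip_width: 0.0324
```

Emit:
step_arm(
  plan=[
    [[0,0,0.3,0],[0,0,1,0],[0,0,2.2,0],[0,0,3.8,0],[0,0,5.2,0],[0,0,6.2,0],[0,0,6.8,0],[0,0,7,0],[0,0,7,0],[0,0,7,0],[0,0,7,0],[0,0,7,0]],
  ],
)

```text
clock: 19.88
position: [0.4526, 0.1089, 0.2873]
tool_rot: [3.136, -0.002, 0.114]
force: [1.1, 0.3, -1.9]
grip_width: 0.032
```

Emit:
step_arm(
  plan=[
    [[0,0,0,0],[0,0,0,0],[0,0,0,0],[0,0,0,0]],
  ],
)

```text
clock: 20.22
position: [0.4526, 0.1089, 0.2871]
tool_rot: [3.136, -0.001, 0.114]
force: [-0.2, -0.3, -3.2]
grip_width: 0.0325
```

```bash
python3 - <<'E'
from workcell import bot
import pickle;from h import *
F=[]
for n in ("scene","wrist","top"):
    o=bot.observe();F.append(o["force"]);f=bot.grab_frame(n)
    if n=="scene":crop(f,170,110,290,240,5,"pics/s11.png")
print(o["clock"],o["position"],o["tool_rot"],o["grip_width"]);print(np.round(F,2),o["moment"])
E
```

```text
20.3167 [0.45260017 0.10887573 0.28724898] [ 3.13589156e+00 -1.61082662e-03  1.13556655e-01] 0.03233519434965603
[[-0.22 -0.35 -3.2 ]
 [-0.31  0.31 -2.79]
 [-0.21  0.96 -1.97]] [ 0.00499655 -0.00135693 -0.0108071 ]
```

View pics/s11.png

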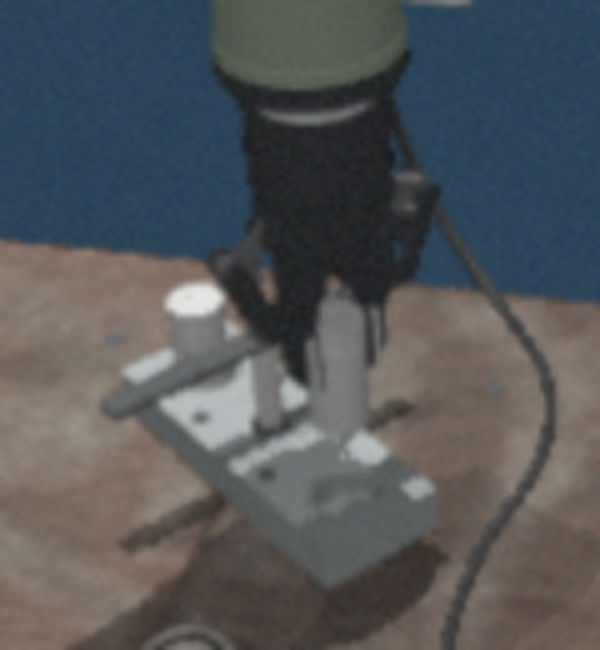

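Emit:
step_arm(
  plan=[
    [[0,0,-0.5,0],[0,0,-1.6,0],[0,0,-3,0],[0,0,-4.2,0],[0,0,-5.2,0],[0,0,-6,0],[0,0,-6.5,0],[0,0,-6.8,0],[0,0,-6.95,0],[0,0,-7,0],[0,0,-7,0],[0,0,-7,0]],
  ],
)

```text
clock: 21.37
position: [0.4525, 0.1088, 0.2178]
tool_rot: [3.136, -0.002, 0.113]
force: [-3.7, -0.4, 5.7]
grip_width: 0.0325
```

Emit:
step_arm(
  plan=[
    [[0,0,0,0],[0,0,0,0],[0,0,0,0],[0,0,0,0],[0,0,0,0],[0,0,0,0],[0,0,0.5,0],[0,0,2,0],[0,0,4,0],[0,0,6,0],[0,0,8,0],[0,0,10,0]],
  ],
  jaw=0,
)

```text
clock: 22.37
position: [0.4524, 0.1087, 0.3191]
tool_rot: [3.136, -0.002, 0.113]
force: [-0.1, 0.2, 0.0]
grip_width: 0.0851
```

Emit:
step_arm(
  plan=[
    [[0,0,2,0],[0,0,3.6,0],[0,0,4.4,0],[0,0,4.4,0],[0,0,4.4,0]],
  ],
)

```text
clock: 22.78
position: [0.4522, 0.1087, 0.3629]
tool_rot: [3.136, -0.002, 0.113]
force: [1.1, 0.3, -0.1]
grip_width: 0.0852
```

Emit:
step_arm(
  plan=[
    [[-0.1,1,0,0],[-0.4,3.2,0,0],[-0.7,6,0,0],[-1.05,9,0,0],[-1.4,12,0,0],[-1.65,14,0,0],[-1.7,14.7,0,0],[-1.72,14.8,0,0],[-1.72,14.8,0,0],[-1.72,14.8,0,0]],
  ],
)

```text
clock: 23.62
position: [0.4351, 0.2557, 0.3625]
tool_rot: [3.135, -0.001, 0.112]
force: [0.1, -0.4, -0.1]
grip_width: 0.0854
```

```bash
python3 - <<'E'
from workcell import bot
import pickle;from h import *
o=bot.observe();print(o["clock"],o["position"],o["tool_rot"],o["force"],o["grip_width"])
D={n:bot.grab_frame(n) for n in("wrist","scene")}
f=D["wrist"];cv2.imwrite("pics/w12.png",f["pixels"]);crop(D["scene"],170,110,290,240,5,"pics/s12.png")
E
```

```text
23.6167 [0.4351415  0.25574005 0.36250335] [ 3.13547284e+00 -1.36775435e-03  1.12256536e-01] [ 0.13807173 -0.360262   -0.05584428] 0.08538270814236285
```

View pics/w12.png

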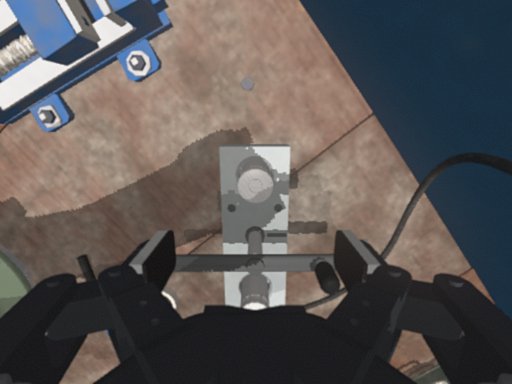

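View pics/s12.png

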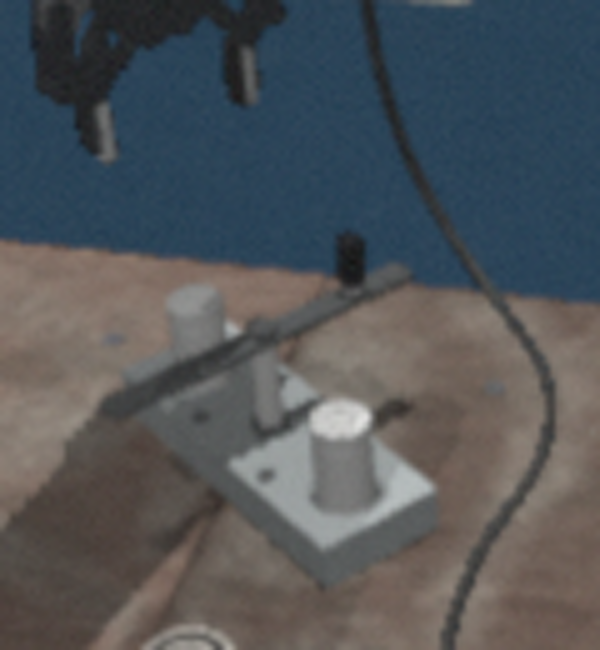

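Emit:
step_arm(
  plan=[
    [[0,0.14,-1.2,0],[0,0.14,-3.2,0],[0,0.14,-5.5,0],[0,0.14,-7.8,0],[0,0.14,-10,0],[0,0.14,-12,0],[0,0.14,-13.3,0],[0,0.14,-14.2,0],[0,0.14,-14.5,0],[0,0.14,-14.5,0],[0,0.14,-14.5,0]],
  ],
)

```text
clock: 24.63
position: [0.4356, 0.257, 0.2184]
tool_rot: [3.136, -0.002, 0.111]
force: [0.1, -0.6, 0.2]
grip_width: 0.0855
```

Emit:
step_arm(
  plan=[
    [[0,0,0,0],[0,0,0,0],[0,0,0,0],[0,0,0,0],[0,0,0,0],[0,0,0,0],[0,0,0,0],[0,0,0,0]],
  ],
  jaw=1,
  force=60,
)

```text
clock: 25.3
position: [0.4357, 0.2571, 0.2189]
tool_rot: [3.137, -0.003, 0.111]
force: [-0.7, -0.1, 9.7]
grip_width: 0.0323
```

Emit:
step_arm(
  plan=[
    [[0,0,0.3,0],[0,0,1,0],[0,0,2.5,0],[0,0,4.5,0],[0,0,6.5,0],[0,0,8.5,0],[0,0,10.5,0],[0,0,12.5,0],[0,0,14,0],[0,0,15,0],[0,0,15,0],[0,0,15,0]],
  ],
)

```text
clock: 26.3
position: [0.4355, 0.257, 0.3688]
tool_rot: [3.137, -0.003, 0.112]
force: [0.5, -0.3, -6.3]
grip_width: 0.0324
```

```bash
python3 - <<'E'
from workcell import bot
import pickle;from h import *
o=bot.observe();print(o["clock"],o["position"],o["tool_rot"],o["force"],o["grip_width"],o["qpos"])
D={n:bot.grab_frame(n) for n in("scene","top")}
pickle.dump(D,open("f6.pkl","wb"))
cv2.imwrite("pics/s13.png",D["scene"]["pixels"]);
crop(D["scene"],290,170,350,230,10,"pics/cam_s.png");crop(D["top"],270,120,350,190,9,"pics/cam_t.png")
E
```

```text
26.3 [0.4355019  0.25699242 0.36878649] [ 3.13677093 -0.00315994  0.11156729] [ 0.54449726 -0.33359083 -6.34507276] 0.032404746492103856 [-0.80058314  0.38592178  0.19176303  1.95595182 -0.09144538  0.80782069
 -0.44779674]
```

View pics/s13.png

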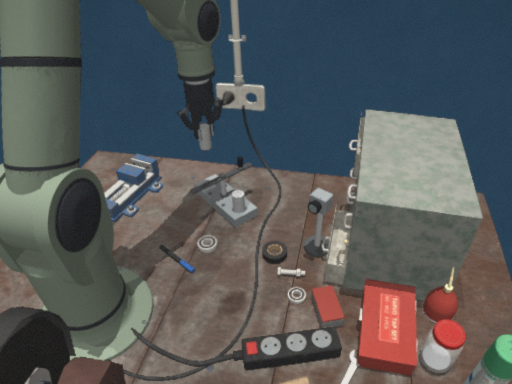

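View pics/cam_s.png

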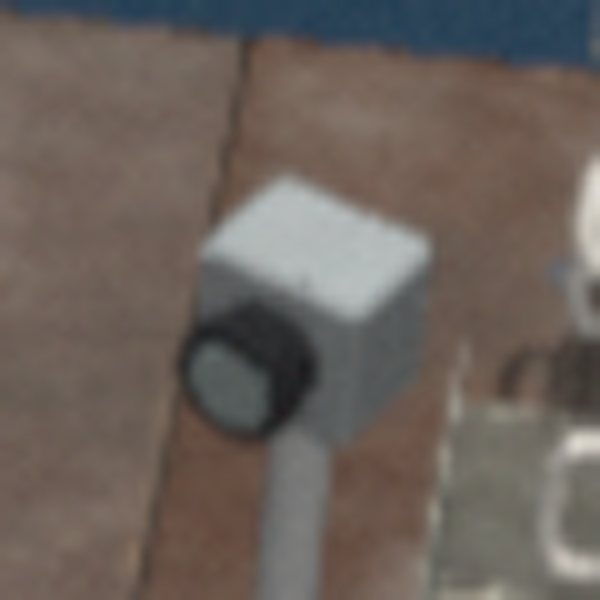

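View pics/cam_t.png

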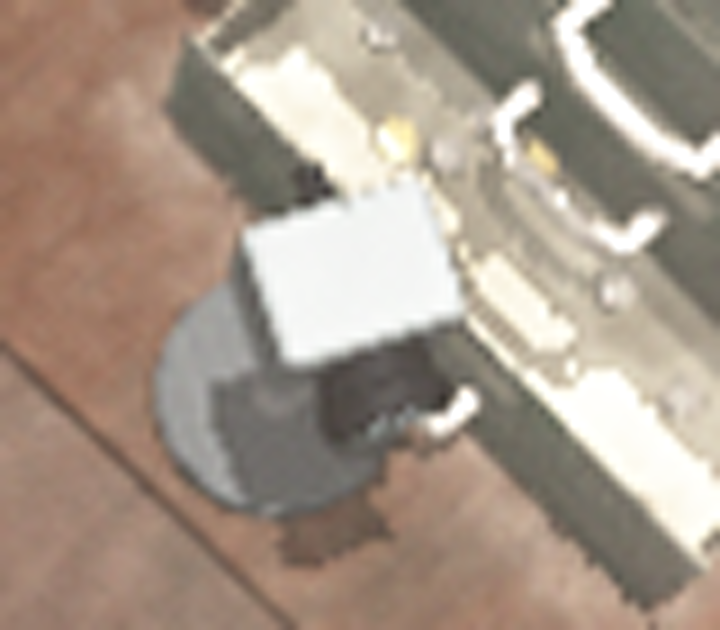

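```bash
python3 - <<'E'
import pickle;from h import *
D=pickle.load(open("f6.pkl","rb"));T=D["top"];S=D["scene"]
l=onz(S,cc((290,170),10,[(229,388)])[0],.16);print("lens scene",l)
e=np.array([onz(T,q,.182) for q in cc((270,120),9,[(243,237),(418,182),(463,308),(295,366)])])
print(e.round(4),e.mean(0),[ang(e[0]-e[1]),ang(e[3]-e[2]),ang(e[0]-e[3]),ang(e[1]-e[2])])
e2=np.array([onz(S,q,.182) for q in cc((290,170),10,[(288,177),(430,243),(362,318),(203,247)])])
print(e2.round(4),e2.mean(0),[ang(e2[0]-e2[1]),ang(e2[3]-e2[2]),ang(e2[0]-e2[3]),ang(e2[1]-e2[2])])
for y in(.3,.33,.36):
  for c in(e.mean(0),e2.mean(0)):
    d=l-c; print(y,"fwd",-(d[0]*np.cos(y)+d[1]*np.sin(y)),"side",-d[0]*np.sin(y)+d[1]*np.cos(y))
for z in(.16,.17,.175):print("lens ring top",z,[onz(T,q,z).round(4)[:2] for q in cc((270,120),9,[(335,442),(450,398),(395,422)])])
# foot
print("foot",onz(T,cc((270,120),9,[(268,400)])[0],.005))
E
```

```text
lens scene [ 0.52503914 -0.12696101  0.16      ]
[[ 0.5663 -0.0899  0.182 ]
 [ 0.5794 -0.1311  0.182 ]
 [ 0.5495 -0.141   0.182 ]
 [ 0.5359 -0.1015  0.182 ]] [ 0.55778507 -0.11587524  0.182     ] [1.878255314436799, 1.9037090822454912, 0.3641945187099035, 0.31868431890555066]
[[ 0.568  -0.0934  0.182 ]
 [ 0.5797 -0.132   0.182 ]
 [ 0.5488 -0.1442  0.182 ]
 [ 0.5346 -0.103   0.182 ]] [ 0.55779937 -0.11812378  0.182     ] [1.8652810075235404, 1.9032818252909083, 0.2804315493069637, 0.3750684462604179]
0.3 fwd 0.03455944812947137 side -0.0009135552425064194
0.3 fwd 0.03390862642327446 side 0.0012387817315551684
0.33 fwd 0.034571300090621086 side 0.00012348375988684157
0.33 fwd 0.033856210808086096 side 0.0022553305323292777
0.36 fwd 0.03455204021518198 side 0.0011604116352311074
0.36 fwd 0.033773326888396106 side 0.0032698496878545303
lens ring top 0.16 [array([ 0.5214, -0.1132]), array([ 0.532 , -0.1409]), array([ 0.5262, -0.1276])]
lens ring top 0.17 [array([ 0.5199, -0.112 ]), array([ 0.5303, -0.1393]), array([ 0.5246, -0.1262])]
lens ring top 0.175 [array([ 0.5191, -0.1114]), array([ 0.5295, -0.1386]), array([ 0.5238, -0.1255])]
foot [ 0.55712501 -0.11380524  0.005     ]
```

Emit:
step_arm(
  plan=[
    [[0.05,-0.8,0,-0.03],[0.1,-2.5,0,-0.09],[0.2,-5,0,-0.18],[0.35,-8,0,-0.28],[0.5,-11,0,-0.38],[0.65,-14,0,-0.48],[0.8,-17,0,-0.58],[0.9,-20,0,-0.68],[1.05,-23,0,-0.78],[1.2,-26,0,-0.88],[1.3,-28.5,0,-0.97],[1.4,-30.5,0,-1.04]],
  ],
)

```text
clock: 27.4
position: [0.4484, -0.0512, 0.3677]
tool_rot: [3.135, -0.002, -0.939]
force: [-0.3, 0.0, -6.7]
grip_width: 0.0319
```

```bash
python3 - <<'E'
from workcell import bot
o=bot.observe();print(o["clock"],o["position"],o["tool_rot"],o["force"],o["grip_width"],o["qpos"])
E
```

```text
27.4 [ 0.4483556  -0.05121456  0.36768735] [ 3.13492821e+00 -1.79508057e-03 -9.38821345e-01] [-0.32759226  0.03886485 -6.72173423] 0.031947350089914776 [-0.44218289  0.34010326  0.52934091  2.09665795 -0.23699621  0.76669415
 -0.7040998 ]
```

Remaining: (0.55, -9.92, -3.6), yaw -0.307.

Emit:
step_arm(
  plan=[
    [[0.15,-2,0,-0.08],[0.25,-4.5,0,-0.16],[0.4,-7,-0.3,-0.23],[0.5,-8.8,-0.8,-0.28],[0.55,-9.7,-1.6,-0.3],[0.55,-9.9,-2.4,-0.307],[0.55,-9.9,-3.1,-0.307],[0.55,-9.9,-3.5,-0.307],[0.55,-9.9,-3.6,-0.307],[0.55,-9.9,-3.6,-0.307],[0.55,-9.9,-3.6,-0.307],[0.55,-9.9,-3.6,-0.307]],
  ],
)

```text
clock: 28.4
position: [0.454, -0.1499, 0.332]
tool_rot: [3.135, -0.002, -1.245]
force: [-0.2, 0.2, -5.8]
grip_width: 0.0324
```

```bash
python3 - <<'E'
from workcell import bot
import pickle;from h import *
o=bot.observe();print(o["clock"],o["position"],o["tool_rot"],o["force"],o["grip_width"])
D={n:bot.grab_frame(n) for n in("scene","top","wrist")}
pickle.dump(D,open("f7.pkl","wb"))
cv2.imwrite("pics/w14.png",D["wrist"]["pixels"])
crop(D["scene"],230,130,350,250,5,"pics/s14.png");crop(D["top"],240,100,360,220,5,"pics/t14.png")
for n in("scene","wrist","top"):
  for z in(.125,.16,.195):print(n,z,proj(D[n],[.4539,-.1504,z]))
E
```

```text
28.4 [ 0.4539716  -0.14992231  0.3320097 ] [ 3.13549196e+00 -1.94085264e-03 -1.24512299e+00] [-0.15064105  0.20529918 -5.84406606] 0.03238670933238913
scene 0.125 [293.3385273  237.07310899]
scene 0.16 [293.74686817 225.92168031]
scene 0.195 [294.17018268 214.17457089]
wrist 0.125 [255.64004594 213.56233213]
wrist 0.16 [256.04386908 234.72484868]
wrist 0.195 [256.67267331 267.709991  ]
top 0.125 [322.08668891 201.31749025]
top 0.16 [324.70153087 200.13351169]
top 0.195 [327.53543099 198.84968416]
```

View pics/w14.png

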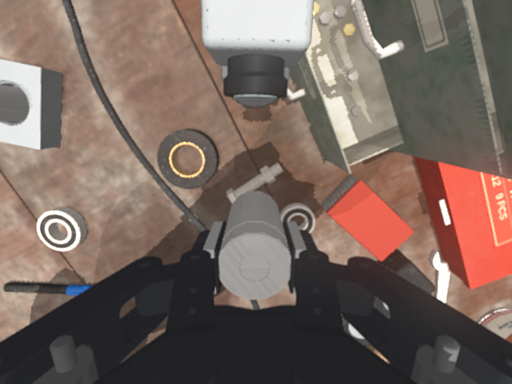

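View pics/s14.png

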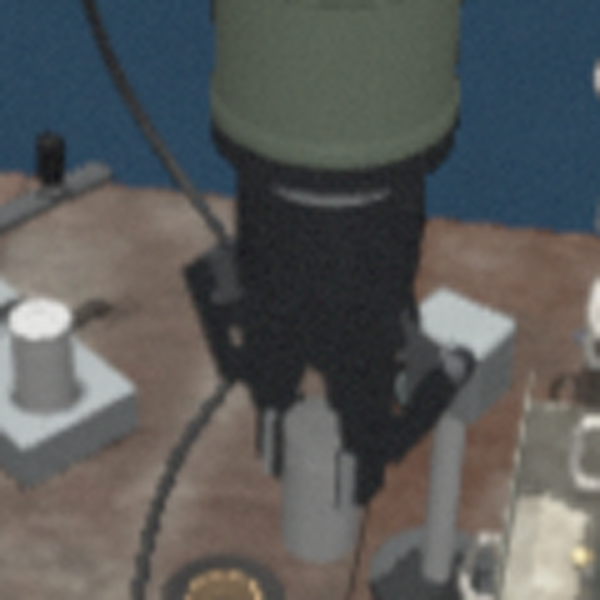

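View pics/t14.png

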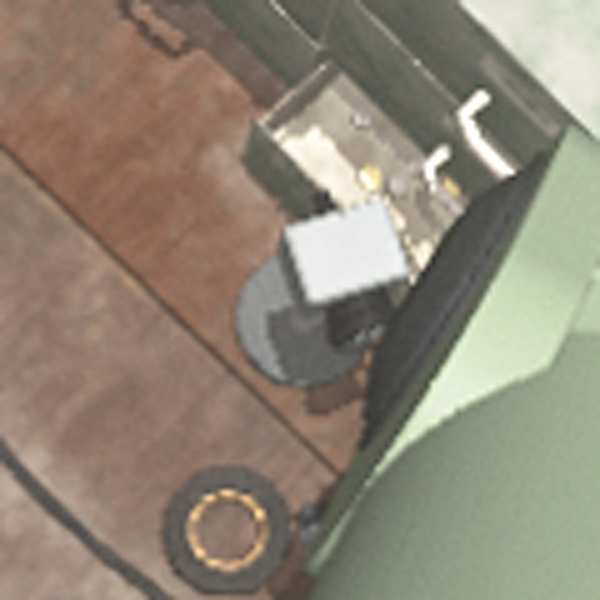

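```bash
python3 - <<'E'
import pickle;from h import *
D=pickle.load(open("f7.pkl","rb"));W=D["wrist"]
crop(W,190,0,330,120,5.5,"pics/w14c.png");crop(D["scene"],270,190,320,250,10,"pics/s14c.png")
E
```

```text
(no output)
```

View pics/w14c.png

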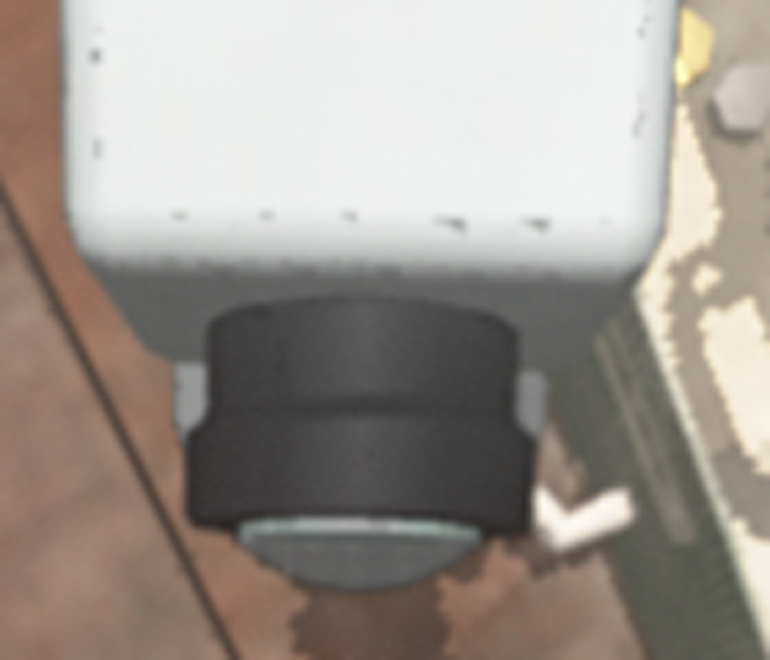

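View pics/s14c.png

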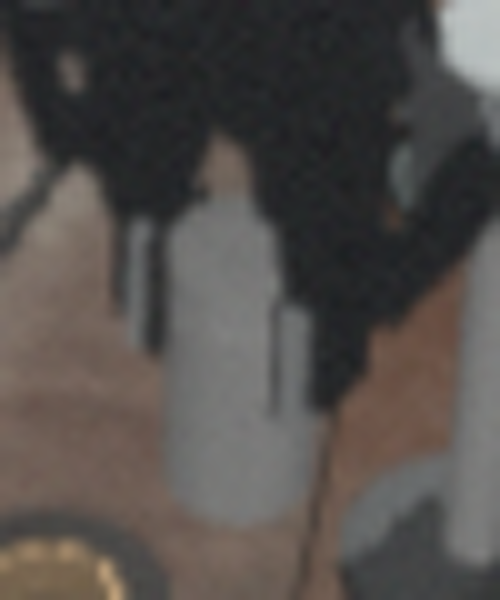

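```bash
python3 - <<'E'
import pickle;from h import *
D=pickle.load(open("f7.pkl","rb"));W=D["wrist"];o=(190,0);s=5.5
P=[onz(W,q,.16) for q in cc(o,s,[(190,522),(528,533),(238,530),(482,540)])]
print(np.round(P,4));print([ang(P[0]-P[1])-np.pi/2,ang(P[2]-P[3])-np.pi/2], np.linalg.norm(P[0]-P[1]))
l=(P[2]+P[3])/2;print("lens",l,(P[0]+P[1])/2)
Q=[onz(W,q,.182) for q in cc(o,s,[(64,80),(70,215),(675,60),(665,215)])]
print("box sides",ang(Q[0]-Q[1]),ang(Q[2]-Q[3]))
Q=[onz(W,q,.182) for q in cc(o,s,[(100,248),(630,262)])]
print("front",ang(Q[0]-Q[1])-np.pi/2)
# bushing in wrist: silhouette top ellipse centre
b=onz(W,(255,265.5),.195);print("bush top",b)
E
```

```text
[[ 0.5213 -0.1105  0.16  ]
 [ 0.5304 -0.1401  0.16  ]
 [ 0.5221 -0.1148  0.16  ]
 [ 0.5284 -0.1363  0.16  ]]
[0.2961940123030198, 0.2881428995718567] 0.030968598297064408
lens [ 0.5252329  -0.12555638  0.16      ] [ 0.52583194 -0.1252628   0.16      ]
box sides 0.3307130377273801 0.3046122005908663
front 0.30337590537226444
bush top [ 0.45472799 -0.14931968  0.195     ]
```

```bash
python3 - <<'E'
import pickle;from h import *
D=pickle.load(open("f7.pkl","rb"));crop(D["wrist"],190,170,320,320,5,"pics/w14d.png")
E
```

```text
(no output)
```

View pics/w14d.png

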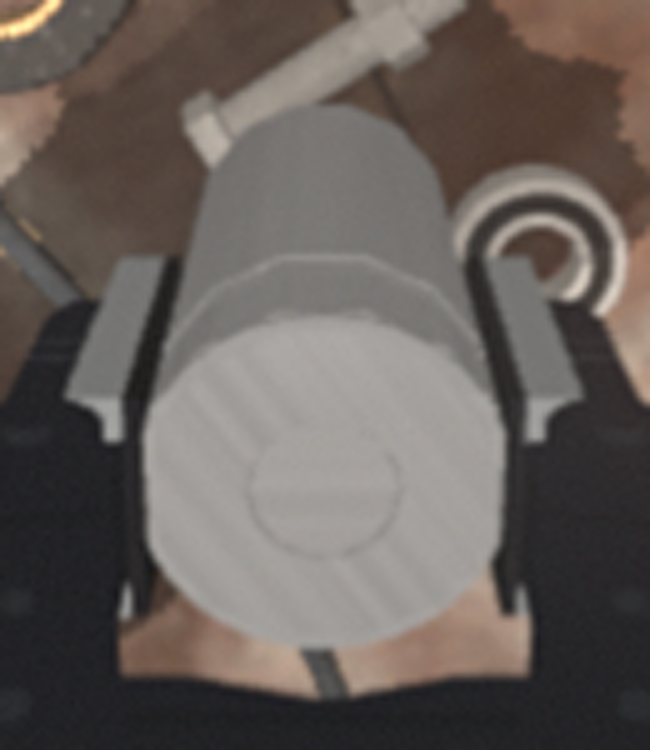

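Emit:
step_arm(
  plan=[
    [[-0.05,0.1,0,0],[-0.05,0.1,0,0],[-0.05,0.1,0,0],[-0.05,0.1,0,0],[-0.05,0.1,0,0],[-0.05,0.1,0,0],[-0.05,0.1,0,0],[-0.05,0.1,0,0]],
  ],
)

```text
clock: 29.22
position: [0.4534, -0.1491, 0.3319]
tool_rot: [3.135, -0.002, -1.245]
force: [0.5, 1.4, -6.2]
grip_width: 0.0321
```

```bash
python3 - <<'E'
from workcell import bot
import pickle;from h import *
o=bot.observe();print(o["clock"],o["position"],o["tool_rot"],o["force"],o["grip_width"],np.abs(o["qd"]).max())
D={n:bot.grab_frame(n) for n in("scene","wrist","top")}
pickle.dump(D,open("f8.pkl","wb"))
cv2.imwrite("pics/s15.png",D["scene"]["pixels"]);crop(D["top"],120,150,260,270,5,"pics/t15.png");crop(D["scene"],180,140,290,240,7,"pics/s15c.png")
E
```

```text
29.2167 [ 0.45342595 -0.14907119  0.33189625] [ 3.13533527e+00 -1.91829440e-03 -1.24547637e+00] [ 0.49092171  1.4291501  -6.15099933] 0.032145387874134825 0.0025632131772847086
```

View pics/s15c.png

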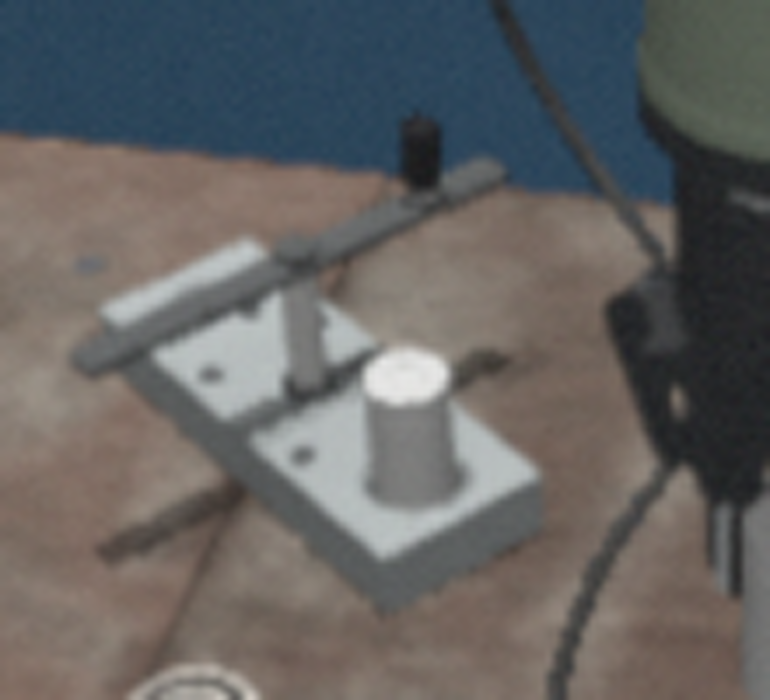

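View pics/t15.png

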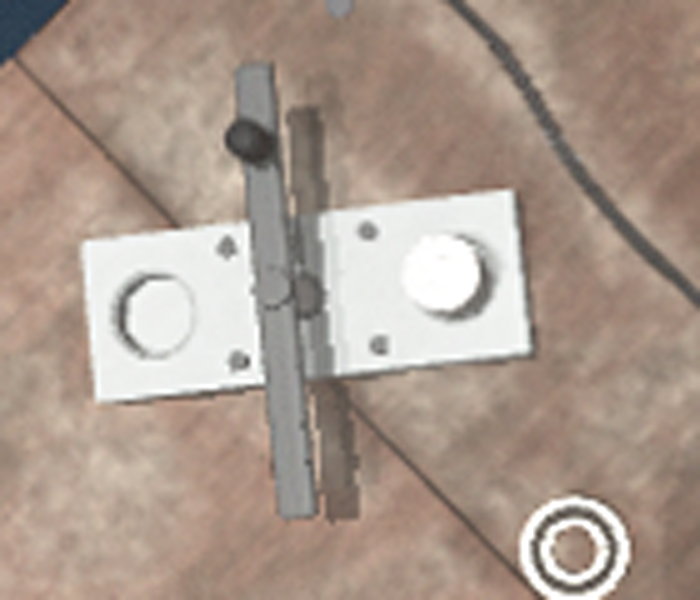

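Quick final check of the bar from the clear top view.

```bash
python3 - <<'E'
import pickle;from h import *
T=pickle.load(open("f8.pkl","rb"))["top"];o=(120,150);s=5
B=[onz(T,q,.1) for q in cc(o,s,[(237,66),(277,518),(273,66),(315,516)])]
print("bar",ang(B[0]-B[1]),ang(B[2]-B[3]))
P=[onz(T,q,.03) for q in cc(o,s,[(82,241),(515,190),(532,353),(97,402)])]
print("row",ang(P[0]-P[1])-np.pi/2,ang(P[3]-P[2])-np.pi/2,"x",ang(P[1]-P[2]),ang(P[0]-P[3]))
print("tape etc moved px:",)
A=pickle.load(open("f0.pkl","rb"))["top"]["pixels"].astype(int);d=np.abs(A-T["pixels"].astype(int)).max(2)
for n,(x,y) in dict(tape=(285,206),bolt=(317,207),bear=(342,218),block=(370,204),b2=(235,260)).items():print(n,np.median(d[y-12:y+12,x-14:x+14]))
S0=pickle.load(open("f0.pkl","rb"))["scene"]["pixels"].astype(int);S=pickle.load(open("f8.pkl","rb"))["scene"]["pixels"].astype(int);d=np.abs(S0-S).max(2)
for n,(x,y) in dict(tape=(275,252),bolt=(291,272),bear=(297,295),block=(328,305),b2=(207,243)).items():print(n,np.median(d[y-8:y+8,x-12:x+12]))
E
```

```text
bar 0.10413456421896461 0.10724909324440739
row 0.11352848758408962 0.11259227839885355 x 0.10779165783782495 0.1159038147294895
tape etc moved px:
tape 6.0
bolt 43.0
bear 48.0
block 71.0
b2 6.0
tape 5.0
bolt 45.0
bear 47.0
block 8.0
b2 7.0
```

```bash
python3 - <<'E'
from workcell import bot
print(bot.job_done());o=bot.observe();print(o["clock"],o["position"],o["force"],o["grip_width"])
E
```

```text
the job is handed in; nothing more can be done
None
the job is handed in; nothing more can be done
```

The job is handed in at about 29 s of the 67 s allowed, with the arm holding the heavier bushing, the left one, in front of the bench camera.

- **Keeper:** I turned it by its knob. The first turn measured about 1.2° short, so I gripped it again and corrected it. After that the bar measured about 0.1° off square in the wrist view and about 0.4° off in the last top view.
- **Weights:** the left bushing pulled about 6 N, so it is the heavier one. The right pulled about 2.6 N. The left was stood back in its socket before the right was lifted. The right was then put back upright in its own socket, and the left was picked up again.
- **Hold:** the last checks put the bushing's middle at about 160 mm height and 75 mm from the lens. It was within about 1–2 mm sideways, tilted about 0.4°, and the arm was still (joint speeds near zero).
- **Camera yaw:** this reading differed between views, 0.325 rad from the scene and top cameras against about 0.305 rad from the wrist. That shifts the view point by only 1–2 mm, and I used a point between the two.
- **Bystanders:** the tape roll is unchanged in both camera views, and the rubbing block is unchanged in the scene view. In the last pictures the arm or its shadow changes the view of the bolt and the small bearing in both cameras, and of the block from above. I could not compare those directly, but the wrist view showed all three in place and the arm never went near them.

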